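Sort the ratchet sack clamps onto the turntable

ROBOT

A 6-joint arm with a two-finger parallel gripper is mounted at the origin on the work surface. World frame = base frame: x ahead of the robot, y to its left, z up, the work surface at z = 0. Lengths are in mm, angles in degrees, forces in N, time in s.
With the tool pointing down it reaches from about 350 to 850 mm from the base axis. Payload 8.1 kg.
Tool frame: the origin (TCP) lies between the finger pads; the fingertips stand ahead of it and the grasp point (between the pads) lies 2 mm behind it (nose_length is the z of the fingertips in the tool frame, in mm); z points along the fingers, y is the direction in which the jaws open and shut (so a half turn about z gives the same grasp; the last joint's range is limited). The gripper opens to 85 mm and grips with 20 to 120 N. Pads are 22 mm wide; open, the fingers measure 114 mm over their backs; the gripper's body (76 mm by 85 mm) begins 54 mm behind the grasp point. The pads swing forward as they close: fully open they stand 13 mm farther back than shut.
Start: joints at [-80.81, 7.471, 85.268, -0, 87.261, -4.893], TCP at [146.02, -581.965, 248.292] pointing down, gripper open.
Joint ranges: [-169.43, 169.43], [-51.17, 129.36], [1.28, 143.12], [-76.62, 256.62], [0, 156.53], [-152.29, 152.29]. Speed limits (degrees/s): [136.94, 136.94, 159.86, 180, 180, 180].

INTERFACE

Orientations are given as [roll, pitch, yaw] about the fixed x, y, z axes, in that order (R = Rz(yaw) Ry(pitch) Rx(roll)).
In Python, from bench import * gives the robot as it stands.
- The arm moves only by the tool jog_arm, never from a script. Its argument "plan" is a list of rows, each a list of 3 entries, a list of its own where there are three numbers: the turn, a rotation vector about the tool's x, y, z in degrees, then the shift along the tool's x, y, z in m, then the gripper's target within -1 to 1 (fully open at 1, half-way at 0, shut at -1). A call has 1 to 12 rows; each row is the pose to reach, as a shift and turn from the pose commanded when the call began, along the tool's axes at that moment; what a row does not reach only later rows make up. A row lasts 1/8 s, in which the tool goes at most 62.5 mm and 10.7 degrees, less where a joint would pass 70% of its speed; a pose out of reach is approached as far as the arm can. A call with a gripper value outside its range is refused whole. The fingers move at their own pace and stop on an object; "force" is the grip in N (left out, the last holds). Time passes only in rows, so rows that repeat a pose let the fingers close. It gives the time, the measured TCP pose, the force and the opening at its end, in the units of the state.
- sense(): the state, without advancing time (a new reading comes with each control period).
- snapshot(name): name is "scene" or "side" or "wrist"; returns (picture, depth): 400x640x3 uint8, blue, green, red; 400x640 float32, mm along the optical axis (not along the pixel's ray), 0 where there is no reading.
- camera_info(name): a dict with "fov_y" (degrees; the focal length in pixels is half the picture's height over the tangent of half this angle, whatever the lens; pixels are square), "cx", "cy" (the principal point, pixels), "origin" and "orientation" of the camera in the world. Camera axes: x right, y down, z forward; pixel columns grow to the right and rows downward; lengths in mm; the calibration is good to about 2 mm. A picture is of the moment at which its call begins: read the wrist's pose just before it. camera_info takes no time and is no camera call; for the wrist camera it gives the pose at the moment of the call.
- hand_in(): hands the job in, once; it reports no verdict.
The state is a dict: "time": time; "joint_pos": joint angles; "qd": joint speeds; "joint_efforts": joint torques, N m; "tool_pos": TCP position; "tcp_rot": TCP orientation; "ft_force": force on the tool from outside, world axes, zero at the start; "wrist_torque": the same for the moment, N m; "finger_gap": finger opening in mm.
Only numpy, scipy, OpenCV 4.12 (cv2) and the standard library are available. Lean on these libraries where they do the work, as an engineer would, in place of code of your own. Each camera call takes 0.05 s, during which the arm holds its last target.

TASK

Sort the ratchet sack clamps left on the cake bench: lay every open clamp flat in the turntable's green tray and every shut one flat in the white tray, without opening or closing any of them. Only the tray on the near side can be reached, the far one being under the clear guard, so turn the table half round by its post until it clicks whenever you need the other tray, and finish with the white tray clicked in place on the near side. Leave the mould and the bowl where they are.

Things in the scene. Friction and masses are not known exactly. Their poses are not given: they have to be found in the camera images.
- carousel: fixed stand of the turntable. Origin: on the work surface, on the turntable's vertical axis; +x points away from the robot (small yaw). A clear guard plate covers the far half: x = +25 to +215 mm, y = -100 to +100 mm, 112 to 117 mm above the work surface, on two 12 mm posts at x = 205 mm. The near half is open from above.
- turntable (a joint): turn of the wooden turntable (disc 360 mm across, top 26 mm up), rad, anticlockwise from above positive. A click weight (up to 0.12 N m) draws it to 0 (white tray near, post on the robot's left) or 3.14 (green tray near, post on the right) to about 0.05, within 3 s; it may stand still near the middle. From 0 to 3.14 the post sweeps past the near side; hard stops 0.2 beyond. Starts anywhere from 0 to 2.4.
- post_top (a point): top centre of the upright handle post at the turntable's rim, 158 mm from the axis, top 116 mm above the work surface; its upper 30 mm is a black cylindrical grip 22 mm across, steel 18 mm across below.
- white_tray (a point): centre of the inner floor of the white open tray for the shut clamps, 31 mm above the work surface, 78 mm from the axis; turns with the turntable. Inside 123 mm along its own x (radial) by 190 mm along y, walls 20 mm above the floor and 5 mm thick.
- green_tray (a point): centre of the inner floor of the green open tray for the open clamps, 31 mm above the work surface, 78 mm from the axis; turns with the turntable. Inside 123 mm along its own x (radial) by 190 mm along y, walls 20 mm above the floor and 5 mm thick.
- clamp1: hinged ratchet sack clamp (may be absent), 140 g, lying flat: two crossed steel arms 11 mm high, red pivot knob 22 mm across, 34 mm high, to lift it by. Origin: on the pivot axis at the underside. First arm (with the knob): jaw tip 44 mm to +x, handle loop 66 mm to -x. 36 mm wide shut, up to 60 open; symmetric about an axis turned from +x by half its joint value, anticlockwise.
- clamp1_arm (a joint): opening angle of this clamp's second arm: 0 to 0.04 rad when ratcheted shut (jaws touching), 0.30 to 0.42 when open; the ratchet holds it against about 0.4 N m.
- clamp2: hinged ratchet sack clamp (may be absent), 140 g, lying flat: two crossed steel arms 11 mm high, red pivot knob 22 mm across, 34 mm high, to lift it by. Origin: on the pivot axis at the underside. First arm (with the knob): jaw tip 44 mm to +x, handle loop 66 mm to -x. 36 mm wide shut, up to 60 open; symmetric about an axis turned from +x by half its joint value, anticlockwise.
- clamp2_arm (a joint): opening angle of this clamp's second arm: 0 to 0.04 rad when ratcheted shut (jaws touching), 0.30 to 0.42 when open; the ratchet holds it against about 0.4 N m.
- clamp3: hinged ratchet sack clamp (may be absent), 140 g, lying flat: two crossed steel arms 11 mm high, red pivot knob 22 mm across, 34 mm high, to lift it by. Origin: on the pivot axis at the underside. First arm (with the knob): jaw tip 44 mm to +x, handle loop 66 mm to -x. 36 mm wide shut, up to 60 open; symmetric about an axis turned from +x by half its joint value, anticlockwise.
- clamp3_arm (a joint): opening angle of this clamp's second arm: 0 to 0.04 rad when ratcheted shut (jaws touching), 0.30 to 0.42 when open; the ratchet holds it against about 0.4 N m.
- clamp4: hinged ratchet sack clamp (may be absent), 140 g, lying flat: two crossed steel arms 11 mm high, red pivot knob 22 mm across, 34 mm high, to lift it by. Origin: on the pivot axis at the underside. First arm (with the knob): jaw tip 44 mm to +x, handle loop 66 mm to -x. 36 mm wide shut, up to 60 open; symmetric about an axis turned from +x by half its joint value, anticlockwise.
- clamp4_arm (a joint): opening angle of this clamp's second arm: 0 to 0.04 rad when ratcheted shut (jaws touching), 0.30 to 0.42 when open; the ratchet holds it against about 0.4 N m.
- clamp5: hinged ratchet sack clamp (may be absent), 140 g, lying flat: two crossed steel arms 11 mm high, red pivot knob 22 mm across, 34 mm high, to lift it by. Origin: on the pivot axis at the underside. First arm (with the knob): jaw tip 44 mm to +x, handle loop 66 mm to -x. 36 mm wide shut, up to 60 open; symmetric about an axis turned from +x by half its joint value, anticlockwise.
- clamp5_arm (a joint): opening angle of this clamp's second arm: 0 to 0.04 rad when ratcheted shut (jaws touching), 0.30 to 0.42 when open; the ratchet holds it against about 0.4 N m.
- clamp6: hinged ratchet sack clamp (may be absent), 140 g, lying flat: two crossed steel arms 11 mm high, red pivot knob 22 mm across, 34 mm high, to lift it by. Origin: on the pivot axis at the underside. First arm (with the knob): jaw tip 44 mm to +x, handle loop 66 mm to -x. 36 mm wide shut, up to 60 open; symmetric about an axis turned from +x by half its joint value, anticlockwise.
- clamp6_arm (a joint): opening angle of this clamp's second arm: 0 to 0.04 rad when ratcheted shut (jaws touching), 0.30 to 0.42 when open; the ratchet holds it against about 0.4 N m.
- mould: bystander: white paddle-shaped cake mould, 110 x 75 x 22 mm with a 95 mm handle to its +x; origin under the block's centre
- bowl: bystander: steel bowl 110 mm across, 50 mm high; origin under its centre
Not all that is in view belongs to the job. What is shaped like the clamp1 but orange or pink is not meant.

How it is judged (in metres and radians):
At the end, for the whole second after the job is handed in: Open clamps in the green tray, shut ones in the white (pivot within 60 mm of the tray centre along its x, 94 mm along y; underside under 25 mm above its floor; tilt under 0.35 rad; at rest); turntable at rest within 0.1 rad of 0, white tray near (x of clamp1 in the frame of green_tray between -0.06 and 0.06 m and y of clamp1 in the frame of green_tray between -0.094 and 0.094 m and z of clamp1 in the frame of green_tray between -0.006 and 0.025 m and angle between each of clamp1, clamp3, clamp6, clamp2, clamp4, clamp5's own z axis and vertical below 0.35 rad and linear speed of each of clamp1, clamp3, clamp6, clamp2, clamp4, clamp5 below 0.03 m/s and x of clamp3 in the frame of green_tray between -0.06 and 0.06 m and y of clamp3 in the frame of green_tray between -0.094 and 0.094 m and z of clamp3 in the frame of green_tray between -0.006 and 0.025 m and x of clamp6 in the frame of green_tray between -0.06 and 0.06 m and y of clamp6 in the frame of green_tray between -0.094 and 0.094 m and z of clamp6 in the frame of green_tray between -0.006 and 0.025 m and x of clamp2 in the frame of white_tray between -0.06 and 0.06 m and y of clamp2 in the frame of white_tray between -0.094 and 0.094 m and z of clamp2 in the frame of white_tray between -0.006 and 0.025 m and x of clamp4 in the frame of white_tray between -0.06 and 0.06 m and y of clamp4 in the frame of white_tray between -0.094 and 0.094 m and z of clamp4 in the frame of white_tray between -0.006 and 0.025 m and x of clamp5 in the frame of white_tray between -0.06 and 0.06 m and y of clamp5 in the frame of white_tray between -0.094 and 0.094 m and z of clamp5 in the frame of white_tray between -0.006 and 0.025 m and value of joint turntable between -0.1 and 0.1 rad and velocity of joint turntable between -0.05 and 0.05 rad/s); the robot touches nothing.
It fails at once if an open clamp is closed (value of joint any of clamp1_arm, clamp3_arm, clamp6_arm below 0.15 rad).
It fails at once if a shut clamp is opened (value of joint any of clamp2_arm, clamp4_arm, clamp5_arm above 0.2 rad).
It fails at once if the mould or the bowl is pushed more than 30 mm away (distance of any of mould, bowl from where it was at the start of the episode above 0.03 m).
Of clamp1, clamp3, clamp6 only 2 to 3 are there at a start; the rules pass over those that are not, and their reading is None.
Of clamp2, clamp4, clamp5 only 2 to 3 are there at a start; the rules pass over those that are not, and their reading is None.
At some moment in a run one of clamp1, clamp2, clamp3, clamp4, clamp5, clamp6 may be knocked a few centimetres aside while the robot is not near it.
Once in a run the grip may slacken for a moment while it holds something.
It also fails if it takes over 210 s, if anything falls off the work surface, if the arm or the gripper's body presses on something with over 40 N, if the wrist force passes 120 N, or if a joint passes its speed limit or range.

## Working session

There is one attempt and no reset: what is moved stays moved. The work goes in short steps, Python scripts to look and compute and a tool call to move; the robot and the scene stay as the last step left them, time stands still between calls to the robot, and variables do not carry over. Pictures are saved under pics/ and viewed, and the job is handed in when it is done.

Besides the shell and the picture viewer there is one more tool, called as name([rows], argument=value, ...), one row to a line, values as JSON. jog_arm: Moves the arm, as the interface text tells. Its arguments: {"type":"object","properties":{"plan":{"type":"array","items":{"type":"array"}},"force":{"type":"number"}},"required":["plan"]}

```bash
ls; mkdir -p pics; python3 - <<'E'
from bench import *
import cv2
print(sense())
for n in ["scene","side","wrist"]:
    print(n,camera_info(n)); p,d=snapshot(n); cv2.imwrite(f"pics/a_{n}.png",p)
E
```

```text
pics
{'time': 0.0, 'joint_pos': array([-8.08103357e+01,  7.51744776e+00,  8.53293839e+01,  4.27506376e-04,
        8.72617632e+01, -4.89222924e+00]), 'qd': array([ 0.13160681, -0.0090039 , -0.0465249 ,  0.0153973 , -0.08603703,
       -0.00830168]), 'joint_efforts': array([ 1.95726127e-03, -5.69402111e+01, -5.00543475e+01, -9.29852445e-05,
        1.49800954e-02, -1.77044666e-05]), 'tool_pos': array([ 145.93401407, -581.44371707,  247.21901332]), 'tcp_rot': array([-1.79891837e+02, -9.68657481e-03,  1.40818636e+01]), 'ft_force': array([-1.19173783, -0.22507654, -0.79280997]), 'wrist_torque': array([ 0.00858334, -0.01787917,  0.0029888 ]), 'finger_gap': 85.48603274884123}
scene {'fov_y': 44.63525628225349, 'cx': 333.71123079280085, 'cy': 200.94661632821973, 'origin': array([1208.62850106,   50.57427522,  998.97257964]), 'orientation': array([-143.5316877 ,   -0.74932847,   89.68215445])}
side {'fov_y': 43.63382562311813, 'cx': 316.576935647667, 'cy': 199.8588911488003, 'origin': array([ 31.92855134, 949.2627124 , 683.24279424]), 'orientation': array([-120.74024522,    1.03386436, -151.76741915])}
wrist {'fov_y': 59.563447545645495, 'cx': 319.82346382123666, 'cy': 205.3937488828451, 'origin': array([ 222.4316304 , -562.4886419 ,  372.92921107]), 'orientation': array([ 1.62253651e+02,  1.27305684e-01, -7.59828021e+01])}
```

View pics/a_scene.png

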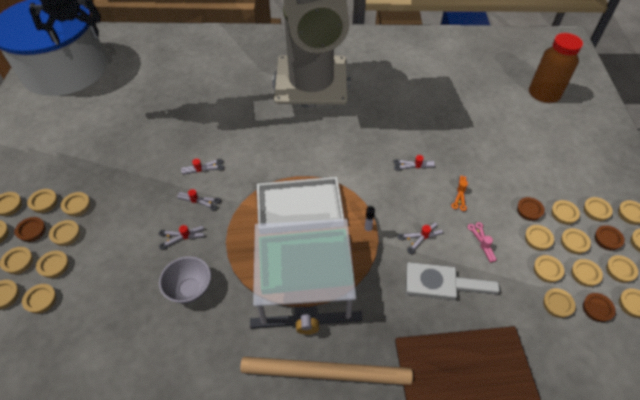

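View pics/a_side.png

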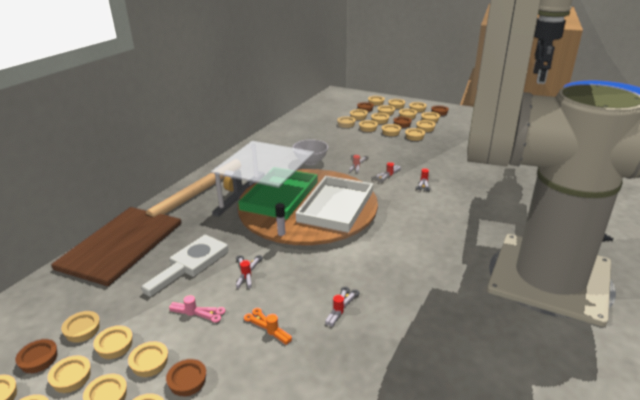

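View pics/a_wrist.png

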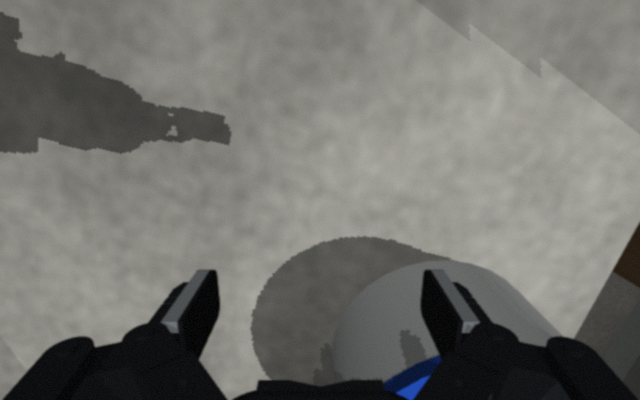

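```bash
cat > h.py <<'E'
from bench import *
import cv2, numpy as np
from scipy.spatial.transform import Rotation as Ro
def cam(n):
    c=camera_info(n); f=200/np.tan(np.radians(c["fov_y"]/2))
    return dict(f=f,cx=c["cx"],cy=c["cy"],o=np.array(c["origin"]),R=Ro.from_euler('xyz',c["orientation"],degrees=True).as_matrix())
def ray(c,u,v):
    d=c["R"]@np.array([(u-c["cx"])/c["f"],(v-c["cy"])/c["f"],1.]); return c["o"],d
def onz(c,u,v,z):
    o,d=ray(c,u,v); return o+d*(z-o[2])/d[2]
def proj(c,P):
    q=c["R"].T@(np.array(P,float)-c["o"]); return np.array([c["f"]*q[0]/q[2]+c["cx"],c["f"]*q[1]/q[2]+c["cy"]])
def redmask(p):
    h=cv2.cvtColor(p,cv2.COLOR_BGR2HSV)
    return (((h[...,0]<5)|(h[...,0]>174))&(h[...,1]>150)&(h[...,2]>90)).astype(np.uint8)
def blobs(m,amin=15):
    n,l,s,ce=cv2.connectedComponentsWithStats(m)
    return [(tuple(np.round(ce[i],1)),tuple(s[i])) for i in range(1,n) if s[i][4]>=amin]
def delta(P,yaw):
    """shift in the tool's axes (m) and z-turn from present measured pose to world P, pointing down with yaw"""
    s=sense(); R=Ro.from_euler('xyz',s["tcp_rot"],degrees=True); T=Ro.from_euler('xyz',[180,0,yaw],degrees=True)
    return np.round(R.inv().apply(np.array(P)-s["tool_pos"])/1000,4), np.round((R.inv()*T).as_rotvec(degrees=True),1)
E
python3 - <<'E'
from h import *
for n in ["scene","side"]:
    p,d=snapshot(n); c=cam(n)
    for ce,s in blobs(redmask(p),8):
        print(n,ce,s, np.round(onz(c,*ce,24)))
p,d=snapshot("scene")
c1=cv2.resize(p[140:260,150:250],None,fx=4,fy=4,interpolation=cv2.INTER_CUBIC)
c2=cv2.resize(p[140:260,380:480],None,fx=4,fy=4,interpolation=cv2.INTER_CUBIC)
cv2.imwrite("pics/b.png",np.hstack([c1,c2]))
E
```

```text
scene (np.float64(567.2), np.float64(43.5)) (np.int32(553), np.int32(33), np.int32(30), np.int32(22), np.int32(492)) [-162.  842.   24.]
scene (np.float64(418.6), np.float64(160.4)) (np.int32(416), np.int32(155), np.int32(7), np.int32(12), np.int32(68)) [353. 294.  24.]
scene (np.float64(196.7), np.float64(164.1)) (np.int32(193), np.int32(159), np.int32(8), np.int32(12), np.int32(69)) [ 369. -291.   24.]
scene (np.float64(191.8), np.float64(193.2)) (np.int32(188), np.int32(190), np.int32(8), np.int32(10), np.int32(47)) [ 465. -288.   24.]
scene (np.float64(183.0), np.float64(229.3)) (np.int32(179), np.int32(225), np.int32(9), np.int32(10), np.int32(56)) [ 573. -291.   24.]
scene (np.float64(425.8), np.float64(230.5)) (np.int32(422), np.int32(225), np.int32(9), np.int32(13), np.int32(84)) [575. 287.  24.]
side (np.float64(390.1), np.float64(167.2)) (np.int32(388), np.int32(163), np.int32(5), np.int32(11), np.int32(46)) [ 464. -279.   24.]
side (np.float64(424.5), np.float64(173.2)) (np.int32(422), np.int32(169), np.int32(6), np.int32(10), np.int32(52)) [ 364. -287.   24.]
side (np.float64(244.8), np.float64(267.0)) (np.int32(240), np.int32(261), np.int32(10), np.int32(14), np.int32(102)) [571. 291.  24.]
side (np.float64(338.1), np.float64(302.5)) (np.int32(333), np.int32(295), np.int32(11), np.int32(17), np.int32(131)) [348. 299.  24.]
```

View pics/b.png

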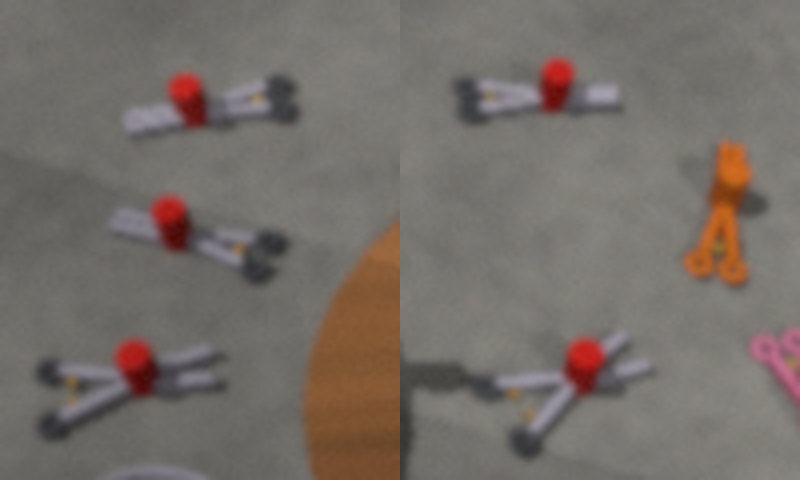

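```bash
python3 - <<'E'
from h import *
from scipy.optimize import least_squares
p,d=snapshot("scene"); c=cam("scene")
h=cv2.cvtColor(p,cv2.COLOR_BGR2HSV)
m=((h[...,0]>5)&(h[...,0]<20)&(h[...,1]>110)).astype(np.uint8); m[:170]=0;m[310:]=0;m[:,:215]=0;m[:,390:]=0
pts=[]
for v in range(176,300,2):
    u=np.where(m[v])[0]
    if len(u)>4: pts+= [onz(c,u[0]-.5,v,26)[:2],onz(c,u[-1]+.5,v,26)[:2]]
pts=np.array(pts)
r=least_squares(lambda q:np.hypot(*(pts-q[:2]).T)-180,[550,0],loss="soft_l1",f_scale=3)
print(r.x,np.median(abs(r.fun)))
k=((h[...,2]<50)).astype(np.uint8); k[:200]=0;k[225:]=0;k[:,:362]=0;k[:,378:]=0
for ce,s in blobs(k,5): print(ce,s,onz(c,*ce,103))
cv2.imwrite("pics/c.png",cv2.resize(p[165:335,215:395],None,fx=4,fy=3.5,interpolation=cv2.INTER_CUBIC))
E
```

```text
[589.70583891  -7.90656948] 1.9923218513798417
(np.float64(370.0), np.float64(212.8)) (np.int32(367), np.int32(207), np.int32(7), np.int32(13), np.int32(80)) [579.2441499  147.41269521 103.        ]
```

View pics/c.png

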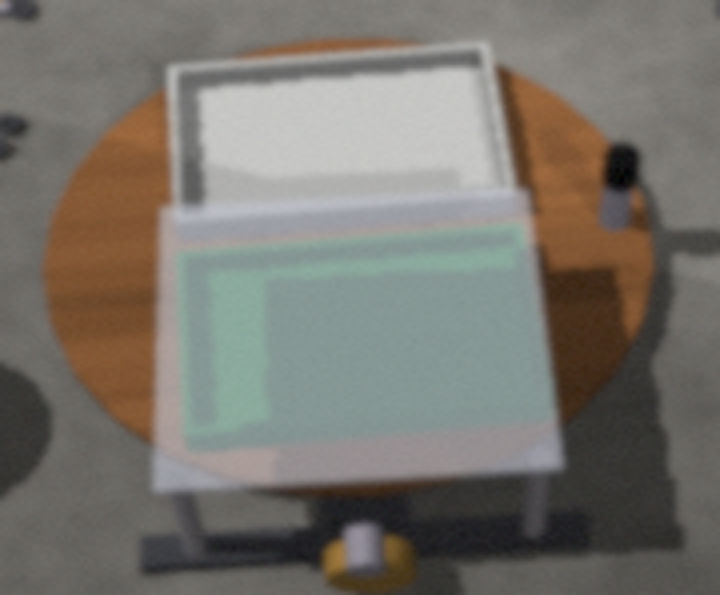

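```bash
python3 - <<'E'
import bench
print([n for n in dir(bench) if not n.startswith('_')], getattr(bench,'nose_length',None))
from h import *
# view hover: camera over clamp? tool offset of camera
s=sense();c=cam("wrist");R=Ro.from_euler('xyz',s["tcp_rot"],degrees=True)
print(R.inv().apply(c["o"]-s["tool_pos"]), R.inv().apply(c["R"][:,2]))
print(delta([375,-240,230],90-80), delta([380,-290,230],90))
E
```

```text
['PlanningError', 'camera_info', 'hand_in', 'nose_length', 'sense', 'snapshot'] 17.0
[ 7.88475114e+01 -3.90597590e-02 -1.25577195e+02] [-3.04890414e-01 -9.15745241e-04  9.52386999e-01]
(array([ 0.3053, -0.2758,  0.0182]), array([-0. ,  0. ,  4.1])) (array([ 0.298 , -0.2261,  0.0181]), array([ -0. ,  -0. , -75.9]))
```

```bash
python3 - <<'E'
from h import *
print(delta([500,-270,300],0))
E
```

```text
(array([ 0.4193, -0.2164, -0.0519]), array([-0. ,  0. , 14.1]))
```

jog_arm([
  [[0, 0, 3.5], [0.05, -0.026, -0.02], 1],
  [[0, 0, 7], [0.1, -0.052, -0.04], 1],
  [[0, 0, 10.5], [0.15, -0.078, -0.05], 1],
  [[0, 0, 14], [0.2, -0.104, -0.05], 1],
  [[0, 0, 14], [0.25, -0.13, -0.05], 1],
  [[0, 0, 14], [0.3, -0.156, -0.05], 1],
  [[0, 0, 14], [0.35, -0.18, -0.05], 1],
  [[0, 0, 14], [0.39, -0.2, -0.05], 1],
  [[0, 0, 14], [0.42, -0.216, -0.05], 1],
  [[0, 0, 14], [0.42, -0.216, -0.05], 1],
  [[0, 0, 14], [0.42, -0.216, -0.05], 1],
])

```text
time: 1.72
tool_pos: [500.5, -270.5, 298.2]
tcp_rot: [180.0, 0.0, 0.1]
ft_force: [0.0, -0.2, 0.4]
finger_gap: 85.2
```

```bash
python3 - <<'E'
from h import *
c=cam("wrist");s=sense();print(s["tool_pos"],s["tcp_rot"],s["time"])
p,d=snapshot("wrist"); cv2.imwrite("pics/d.png",p)
for ce,st in blobs(redmask(p),20): print(ce,st,np.round(onz(c,*ce,30),1))
E
```

```text
[ 500.50937054 -270.54270338  298.22519482] [1.79984694e+02 2.56535149e-02 9.67370788e-02] 1.725
(np.float64(336.6), np.float64(95.9)) (np.int32(327), np.int32(86), np.int32(20), np.int32(20), np.int32(309)) [ 576.7 -288.1   30. ]
(np.float64(332.9), np.float64(192.2)) (np.int32(324), np.int32(181), np.int32(18), np.int32(21), np.int32(265)) [ 469.2 -285.4   30. ]
(np.float64(336.8), np.float64(267.5)) (np.int32(329), np.int32(254), np.int32(17), np.int32(25), np.int32(302)) [ 371.2 -291.5   30. ]
```

View pics/d.png

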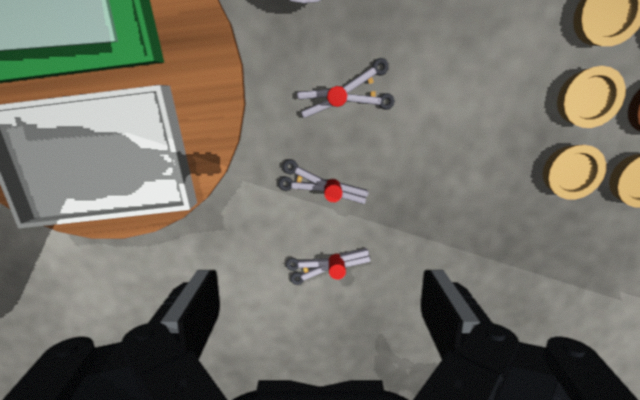

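```bash
python3 - <<'E'
from h import *
c=cam("wrist");p,d=snapshot("wrist")
for ce,st in blobs(redmask(p),20):
    u=st[0]+st[2]/2; hi=st[1]; lo=st[1]+st[3]
    print("cam x %.0f"%c["o"][0],ce,np.round(onz(c,u,hi,34)-[11,0,0],1),np.round(onz(c,u,lo,34)+[11,0,0],1),"bot",np.round(onz(c,u,hi,11)-[11,0,0],1))
s=cam("scene")
for uv in [(257.5,183.6),(337,177.3)]: print(onz(s,*uv,51))
for uv in [(170,88),(188,207),(20,222)]: print('w',onz(c,*uv,51))
a=np.radians(183.9);er=np.array([np.cos(a),np.sin(a)]);et=-np.array([-er[1],er[0]])
A=np.array([589.7,-7.9]);print("exp",A+144.5*er-100*et,A+144.5*er+100*et,A+11.5*er-100*et)
E
```

```text
cam x 579 (np.float64(336.1), np.float64(95.6)) [ 575.5 -288.1   34. ] [ 577.1 -288.4   34. ] bot [ 575.9 -289.1   11. ]
cam x 579 (np.float64(332.7), np.float64(192.0)) [ 472.4 -285.5   34. ] [ 469.3 -285.8   34. ] bot [ 466.8 -286.4   11. ]
cam x 579 (np.float64(336.5), np.float64(267.3)) [ 380.5 -291.5   34. ] [ 368. -292.   34.] bot [ 369.4 -292.7   11. ]
[ 455.31196367 -121.75987449   51.        ]
[434.16021586  75.52480211  51.        ]
w [ 584.27831661 -118.93222554   51.        ]
w [ 457.68749312 -122.51828937   51.        ]
w [439.77795387  70.7461292   51.        ]
exp [ 452.33615077 -117.49663738] [438.73309264  82.04021838] [ 585.02815986 -108.45060373]
```

```bash
python3 - <<'E'
from h import *
print(delta([368.7,-292,31],11.4)); print(delta([368.7,-292,100],11.4))
E
```

```text
(array([-0.1315,  0.0208,  0.2674]), array([  0. ,   0. , -11.4]))
(array([-0.1315,  0.0208,  0.1984]), array([  0. ,   0. , -11.4]))
```

jog_arm([
  [[0, 0, -4], [-0.045, 0.007, 0.035], 0],
  [[0, 0, -8], [-0.09, 0.014, 0.08], 0],
  [[0, 0, -11.4], [-0.132, 0.021, 0.13], 0],
  [[0, 0, -11.4], [-0.132, 0.021, 0.18], 0],
  [[0, 0, -11.4], [-0.132, 0.021, 0.2], 0],
  [[0, 0, -11.4], [-0.132, 0.021, 0.2], 0],
  [[0, 0, -11.4], [-0.132, 0.021, 0.225], 0],
  [[0, 0, -11.4], [-0.132, 0.021, 0.25], 0],
  [[0, 0, -11.4], [-0.132, 0.021, 0.265], 0],
  [[0, 0, -11.4], [-0.132, 0.021, 0.267], 0],
], force=40)

```text
time: 3.08
tool_pos: [368.7, -291.6, 31.3]
tcp_rot: [-180.0, 0.0, 11.5]
ft_force: [0.1, 0.2, 0.5]
finger_gap: 42.6
```

```bash
python3 - <<'E'
from h import *
p,d=snapshot("wrist"); cv2.imwrite("pics/e.png",p); print(sense()["tool_pos"],sense()["finger_gap"])
E
```

```text
[ 369.01154501 -291.76946736   31.66554604] 42.44368448299377
```

View pics/e.png

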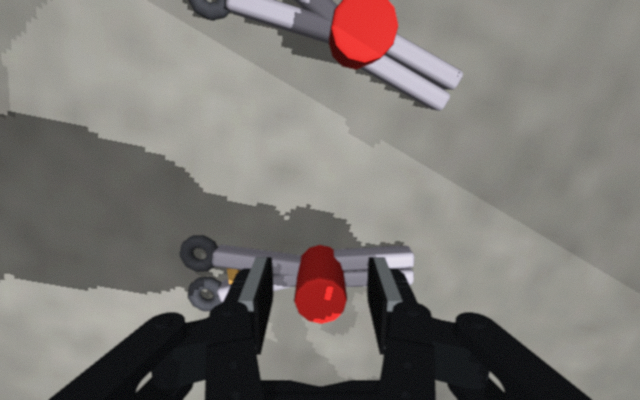

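jog_arm([
  [[0, 0, 0], [0, 0, 0], -1],
  [[0, 0, 0], [0, 0, 0], -1],
  [[0, 0, 0], [0, 0, 0], -1],
  [[0, 0, 0], [0, 0, 0], -1],
  [[0, 0, 0], [0, 0, -0.02], -1],
  [[0, 0, 0], [0, 0, -0.06], -1],
  [[0, 0, 0], [0, 0, -0.1], -1],
  [[0, 0, 0], [0, 0, -0.13], -1],
  [[0, 0, 0], [0, 0, -0.13], -1],
], force=50)

```text
time: 4.25
tool_pos: [370.3, -292.8, 164.3]
tcp_rot: [179.7, -0.2, 11.5]
ft_force: [0.3, 0.3, -1.2]
finger_gap: 20.1
```

```bash
cat >> h.py <<'E'
C=np.array([512.,-17.]); YAW=4.5; DEP=0
def slot(r,t):
    """tray coords: r outward (toward robot) from tray centre, t toward +y"""
    a=np.radians(180+YAW); er=np.array([np.cos(a),np.sin(a)]); et=np.array([er[1],-er[0]])
    return C+r*er+t*et
E
python3 - <<'E'
from h import *
q=slot(-11,-58);print(q,sense()["finger_gap"]);
print(delta([*q,160],94.5))
E
```

```text
[527.51671822 -73.9581553 ] 20.135057412620107
(array([ 0.1976, -0.1832,  0.0041]), array([  0.4,   0. , -83. ]))
```

jog_arm([
  [[0, 0, -9], [0.025, -0.023, 0], -1],
  [[0, 0, -19], [0.05, -0.046, 0], -1],
  [[0, 0, -29], [0.075, -0.069, 0], -1],
  [[0, 0, -39], [0.1, -0.092, 0], -1],
  [[0, 0, -49], [0.125, -0.115, 0], -1],
  [[0, 0, -59], [0.15, -0.138, 0], -1],
  [[0, 0, -69], [0.175, -0.161, 0], -1],
  [[0, 0, -78], [0.19, -0.175, 0], -1],
  [[0, 0, -83], [0.1976, -0.183, 0], -1],
  [[0, 0, -83], [0.1976, -0.183, 0], -1],
])

```text
time: 5.5
tool_pos: [525.4, -71.9, 159.4]
tcp_rot: [-179.9, -0.1, 94.5]
ft_force: [-0.4, -1.1, -1.0]
finger_gap: 19.8
```

```bash
python3 - <<'E'
from h import *
c=cam("wrist");p,d=snapshot("wrist"); 
for t in [[12,0],[61.5,95],[61.5,-95],[-61.5,95],[-61.5,-95]]:
    q=slot(*t); z=31 
    u=proj(c,[*q,z]); cv2.circle(p,tuple(int(x) for x in u),4,(255,0,255),2)
cv2.imwrite("pics/f.png",p); print(sense()["tool_pos"],sense()["finger_gap"])
E
```

```text
[525.23816759 -72.49392608 159.71129553] 19.86962917162795
```

View pics/f.png

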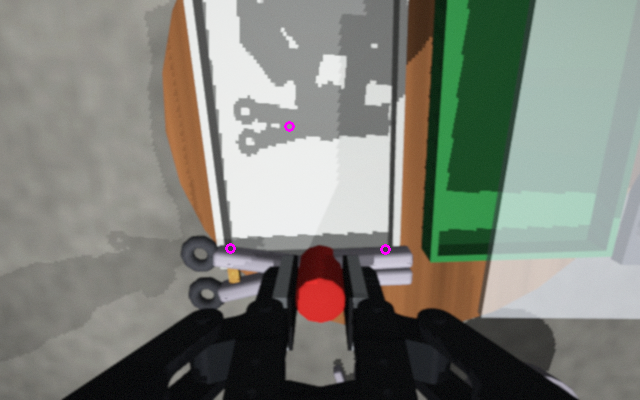

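```bash
python3 - <<'E'
from h import *
c=cam("wrist");p,d=snapshot("wrist"); print(c["o"])
for u,v in [(250,234),(300,234),(350,234),(228,150),(392,150)]: print('floor',onz(c,u,v,31))
for u,v in [(250,250),(230,250),(390,246)]: print('rim',onz(c,u,v,51))
cv2.imwrite("pics/g.png",cv2.resize(p[130:280,190:430],None,fx=3.3,fy=3.3,interpolation=cv2.INTER_CUBIC))
print([d[v,310] for v in range(220,262,3)])
E
```

```text
[520.2365121    5.53954208 285.31820633]
floor [ 472.91357302 -103.07878028   31.        ]
floor [ 512.03975878 -100.06490853   31.        ]
floor [551.13620467 -97.05332764  31.        ]
floor [455.94343006 -38.32457061  31.        ]
floor [574.85368324 -29.24128893  31.        ]
rim [ 476.82786568 -107.21717716   51.        ]
rim [ 462.18075697 -108.34739818   51.        ]
rim [578.79438952 -96.14263152  51.        ]
[np.float32(269.92242), np.float32(271.91946), np.float32(272.48343), np.float32(272.66797), np.float32(273.73785), np.float32(274.02686), np.float32(275.70154), np.float32(275.51443), np.float32(276.47894), np.float32(171.5089), np.float32(168.14551), np.float32(165.74066), np.float32(161.01372), np.float32(158.82942)]
```

View pics/g.png

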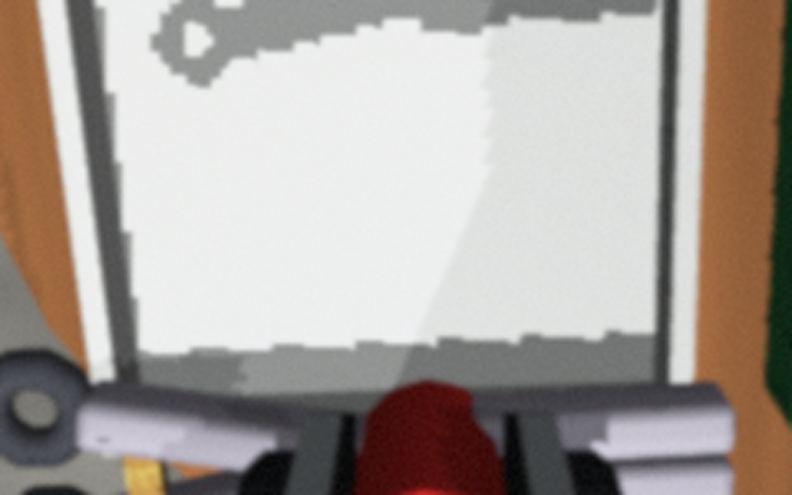

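jog_arm([
  [[0, 0, 0], [-0.0015, 0.002, 0.03], -1],
  [[0, 0, 0], [-0.0015, 0.002, 0.06], -1],
  [[0, 0, 0], [-0.0015, 0.002, 0.08], -1],
  [[0, 0, 0], [-0.0015, 0.002, 0.093], -1],
  [[0, 0, 0], [-0.0015, 0.002, 0.097], -1],
  [[0, 0, 0], [-0.0015, 0.002, 0.097], -1],
  [[0, 0, 0], [-0.0015, 0.002, 0.097], 0],
  [[0, 0, 0], [-0.0015, 0.002, 0.097], 0],
  [[0, 0, 0], [-0.0015, 0.002, 0.097], 0],
  [[0, 0, 0], [-0.0015, 0.002, 0.06], 0],
  [[0, 0, 0], [-0.0015, 0.002, 0], 0],
  [[0, 0, 0], [-0.0015, 0.002, -0.06], 0],
])

```text
time: 7.1
tool_pos: [527.7, -74.0, 222.8]
tcp_rot: [-180.0, -0.0, 94.5]
ft_force: [0.8, 0.1, 0.7]
finger_gap: 42.7
```

```bash
python3 - <<'E'
from h import *
c=cam("wrist");p,d=snapshot("wrist"); cv2.imwrite("pics/i.png",p);print(sense()["tool_pos"])
p,d=snapshot("scene");c=cam("scene")
for ce,st in blobs(redmask(p),20): print(ce,st,np.round(onz(c,*ce,24),1))
print(delta([468,-286,120],-13.1))
E
```

```text
[531.6638625  -74.85088842 233.02709902]
(np.float64(567.3), np.float64(43.5)) (np.int32(553), np.int32(33), np.int32(30), np.int32(22), np.int32(497)) [-161.9  842.6   24. ]
(np.float64(418.9), np.float64(160.6)) (np.int32(416), np.int32(155), np.int32(8), np.int32(13), np.int32(69)) [353.7 294.6  24. ]
(np.float64(191.9), np.float64(194.0)) (np.int32(189), np.int32(190), np.int32(8), np.int32(12), np.int32(54)) [ 467.9 -287.6   24. ]
(np.float64(273.7), np.float64(206.9)) (np.int32(270), np.int32(202), np.int32(8), np.int32(11), np.int32(69)) [506.9 -80.5  24. ]
(np.float64(183.0), np.float64(229.5)) (np.int32(179), np.int32(225), np.int32(9), np.int32(12), np.int32(61)) [ 573.8 -290.9   24. ]
(np.float64(425.8), np.float64(230.4)) (np.int32(422), np.int32(225), np.int32(9), np.int32(13), np.int32(80)) [574.6 286.9  24. ]
(array([-0.2049, -0.0821,  0.1101]), array([  0.7,  -0.5, 107.6]))
```

View pics/i.png

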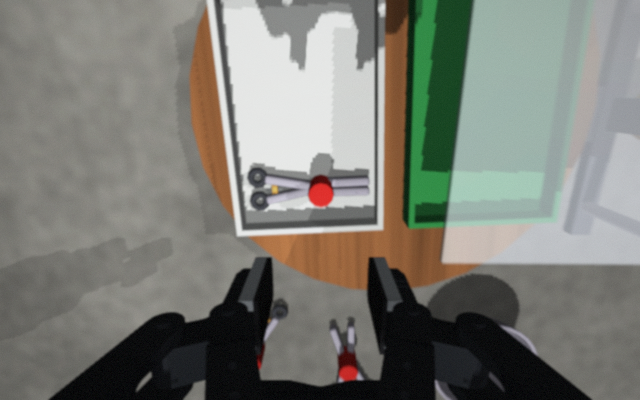

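```bash
cat >> h.py <<'E'
def dl(base,byaw,P,yaw):
    R=Ro.from_euler('xyz',[180,0,byaw],degrees=True)
    return np.round(R.inv().apply(np.array(P,float)-np.array(base))/1000,4), -(yaw-byaw)
E
python3 - <<'E'
from h import *
print(sense()["tool_pos"])
print(dl([527.5,-74,219.7],94.5,[468,-286,100],166.9))
print(dl([527.5,-74,219.7],94.5,[468,-286,31],166.9))
E
```

```text
[532.30059594 -75.00673559 230.32362151]
(array([-0.2067, -0.0759,  0.1197]), -72.4)
(array([-0.2067, -0.0759,  0.1887]), -72.4)
```

jog_arm([
  [[0, 0, -9], [-0.026, -0.009, 0], 0],
  [[0, 0, -18], [-0.052, -0.019, 0.02], 0],
  [[0, 0, -28], [-0.078, -0.028, 0.04], 0],
  [[0, 0, -38], [-0.104, -0.038, 0.06], 0],
  [[0, 0, -48], [-0.13, -0.048, 0.08], 0],
  [[0, 0, -58], [-0.156, -0.057, 0.1], 0],
  [[0, 0, -67], [-0.18, -0.066, 0.11], 0],
  [[0, 0, -72.4], [-0.2, -0.073, 0.12], 0],
  [[0, 0, -72.4], [-0.2067, -0.076, 0.12], 0],
  [[0, 0, -72.4], [-0.2067, -0.076, 0.12], 0],
  [[0, 0, -72.4], [-0.2067, -0.076, 0.12], 0],
])

```text
time: 8.57
tool_pos: [469.1, -285.7, 101.9]
tcp_rot: [-180.0, 0.1, 166.8]
ft_force: [-0.6, -0.6, 0.2]
finger_gap: 42.8
```

```bash
python3 - <<'E'
from h import *
c=cam("wrist");s=sense();print(s["tool_pos"],s["tcp_rot"]);p,d=snapshot("wrist"); cv2.imwrite("pics/j.png",p)
for ce,st in blobs(redmask(p),100): print(ce,st,np.round(onz(c,*ce,28),1))
E
```

```text
[ 469.14205579 -285.65287464  101.89709975] [-1.79993632e+02  5.21784272e-02  1.66842305e+02]
(np.float64(318.0), np.float64(226.1)) (np.int32(302), np.int32(199), np.int32(35), np.int32(46), np.int32(1016)) [ 468.7 -286.3   28. ]
(np.float64(347.2), np.float64(363.6)) (np.int32(335), np.int32(331), np.int32(31), np.int32(52), np.int32(817)) [ 573.8 -290.1   28. ]
```

View pics/j.png

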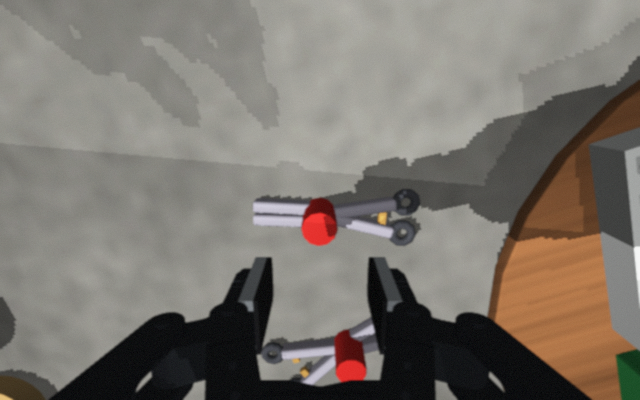

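jog_arm([
  [[0, 0, 0], [0, 0, 0.03], 0],
  [[0, 0, 0], [0, 0, 0.055], 0],
  [[0, 0, 0], [0, 0, 0.069], 0],
  [[0, 0, 0], [0, 0, 0.07], 0],
  [[0, 0, 0], [0, 0, 0.07], -1],
  [[0, 0, 0], [0, 0, 0.07], -1],
  [[0, 0, 0], [0, 0, 0.07], -1],
  [[0, 0, 0], [0, 0, 0.07], -1],
  [[0, 0, 0], [0, 0, 0.05], -1],
  [[0, 0, 0], [0, 0, 0], -1],
  [[0, 0, 0], [0, 0, -0.05], -1],
  [[0, 0, 0], [0, 0, -0.06], -1],
])

```text
time: 10.12
tool_pos: [470.5, -287.6, 165.9]
tcp_rot: [-179.8, 0.4, 166.9]
ft_force: [0.6, -0.5, -1.4]
finger_gap: 20.1
```

```bash
python3 - <<'E'
from h import *
q=slot(11,0);print(q,sense()["tool_pos"])
print(dl([468.3,-286,161],166.9,[*q,160],94.5))
E
```

```text
[501.03390933 -17.86305005] [ 470.54414322 -287.62785241  165.94041608]
(array([0.0289, 0.2686, 0.001 ]), 72.4)
```

jog_arm([
  [[0, 0, 9], [0.003, 0.03, 0], -1],
  [[0, 0, 18], [0.006, 0.06, 0], -1],
  [[0, 0, 27], [0.01, 0.095, 0], -1],
  [[0, 0, 37], [0.014, 0.13, 0], -1],
  [[0, 0, 47], [0.018, 0.165, 0], -1],
  [[0, 0, 56], [0.022, 0.2, 0], -1],
  [[0, 0, 65], [0.026, 0.235, 0], -1],
  [[0, 0, 72.4], [0.029, 0.26, 0], -1],
  [[0, 0, 72.4], [0.029, 0.2686, 0], -1],
  [[0, 0, 72.4], [0.029, 0.2686, 0], -1],
  [[0, 0, 72.4], [0.029, 0.2686, 0], -1],
])

```text
time: 11.5
tool_pos: [501.1, -18.8, 160.9]
tcp_rot: [-180.0, 0.0, 94.5]
ft_force: [0.1, 0.3, -1.3]
finger_gap: 19.9
```

```bash
python3 - <<'E'
from h import *
p,d=snapshot("wrist"); cv2.imwrite("pics/k.png",p); print(sense()["tool_pos"],sense()["tcp_rot"])
E
```

```text
[501.13130718 -18.85332321 161.05091018] [-1.79973606e+02  1.19007989e-02  9.44925204e+01]
```

View pics/k.png

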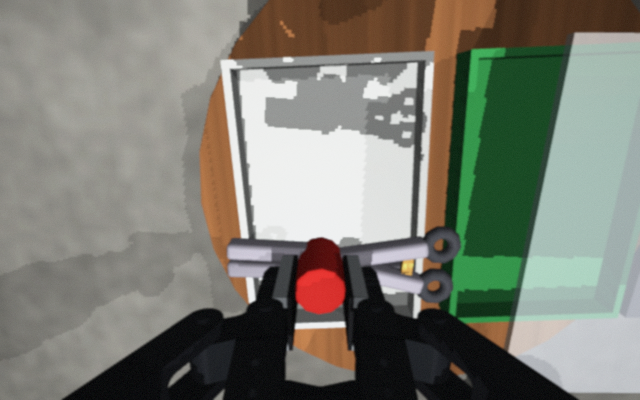

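jog_arm([
  [[0, 0, 0], [0, 0, 0.03], -1],
  [[0, 0, 0], [0, 0, 0.06], -1],
  [[0, 0, 0], [0, 0, 0.08], -1],
  [[0, 0, 0], [0, 0, 0.094], -1],
  [[0, 0, 0], [0, 0, 0.098], -1],
  [[0, 0, 0], [0, 0, 0.098], -1],
  [[0, 0, 0], [0, 0, 0.098], 0],
  [[0, 0, 0], [0, 0, 0.098], 0],
  [[0, 0, 0], [0, 0, 0.098], 0],
  [[0, 0, 0], [0, 0, 0.06], 0],
  [[0, 0, 0], [0, 0, 0.01], 0],
  [[0, 0, 0], [0, 0, 0], 0],
])

```text
time: 13.05
tool_pos: [503.8, -18.3, 165.7]
tcp_rot: [179.6, 0.1, 94.5]
ft_force: [0.3, -0.2, -0.3]
finger_gap: 42.7
```

```bash
python3 - <<'E'
from h import *
p,d=snapshot("scene");c=cam("scene");cv2.imwrite("pics/l.png",p[120:330,150:480])
for ce,st in blobs(redmask(p),20): print(ce,st,np.round(onz(c,*ce,24),1))
# view pose for A and E: camera over
print(dl([501,-18,161],94.5,[430,250,280],94.5))
E
```

```text
(np.float64(567.2), np.float64(43.6)) (np.int32(553), np.int32(33), np.int32(30), np.int32(22), np.int32(496)) [-161.3  842.1   24. ]
(np.float64(419.1), np.float64(160.4)) (np.int32(416), np.int32(155), np.int32(8), np.int32(13), np.int32(70)) [353.  295.2  24. ]
(np.float64(299.1), np.float64(198.2)) (np.int32(296), np.int32(193), np.int32(7), np.int32(11), np.int32(63)) [479.9 -19.   24. ]
(np.float64(273.7), np.float64(206.7)) (np.int32(270), np.int32(202), np.int32(8), np.int32(11), np.int32(70)) [506.3 -80.5  24. ]
(np.float64(183.0), np.float64(229.7)) (np.int32(179), np.int32(225), np.int32(9), np.int32(13), np.int32(60)) [ 574.4 -290.8   24. ]
(np.float64(425.7), np.float64(230.3)) (np.int32(422), np.int32(225), np.int32(9), np.int32(13), np.int32(87)) [574.4 286.7  24. ]
(array([ 0.2727, -0.0498, -0.119 ]), -0.0)
```

View pics/l.png

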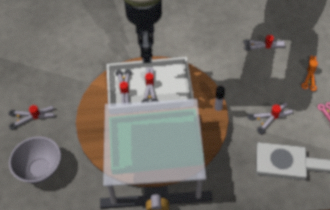

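```bash
python3 - <<'E'
from h import *
print(dl([501,-18,161],94.5,[350,295,120],180))
E
```

```text
(array([ 0.3239, -0.126 ,  0.041 ]), -85.5)
```

jog_arm([
  [[0, 0, -9], [0.03, -0.012, -0.01], 0],
  [[0, 0, -18], [0.07, -0.027, -0.01], 0],
  [[0, 0, -28], [0.11, -0.043, 0], 0],
  [[0, 0, -38], [0.15, -0.058, 0], 0],
  [[0, 0, -48], [0.19, -0.074, 0.01], 0],
  [[0, 0, -58], [0.23, -0.09, 0.02], 0],
  [[0, 0, -68], [0.27, -0.105, 0.03], 0],
  [[0, 0, -78], [0.305, -0.118, 0.035], 0],
  [[0, 0, -85.5], [0.324, -0.126, 0.04], 0],
  [[0, 0, -85.5], [0.324, -0.126, 0.04], 0],
  [[0, 0, -85.5], [0.324, -0.126, 0.04], 0],
])

```text
time: 14.48
tool_pos: [350.1, 294.5, 120.5]
tcp_rot: [-179.9, -0.1, 179.9]
ft_force: [0.1, -0.9, -0.7]
finger_gap: 42.6
```

```bash
python3 - <<'E'
from h import *
c=cam("wrist");s=sense();print(s["tool_pos"],s["tcp_rot"]);p,d=snapshot("wrist"); cv2.imwrite("pics/m.png",p)
for ce,st in blobs(redmask(p),100): print(ce,st,np.round(onz(c,*ce,28),1))
E
```

```text
[350.10415953 294.49627097 120.50403667] [-1.79937032e+02 -5.97062150e-02  1.79857667e+02]
(np.float64(320.0), np.float64(217.2)) (np.int32(305), np.int32(194), np.int32(32), np.int32(41), np.int32(857)) [350.7 294.8  28. ]
```

View pics/m.png

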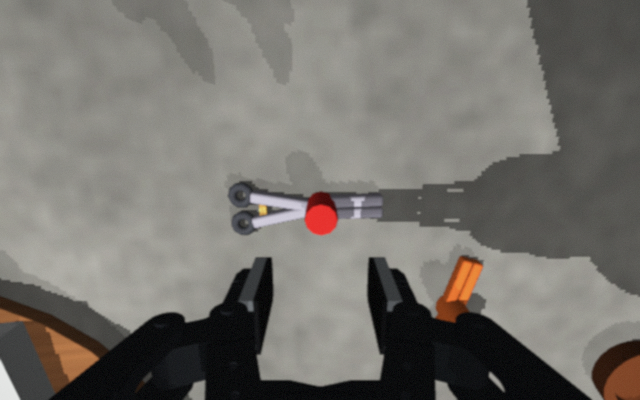

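jog_arm([
  [[0, 0, 0], [0, 0, 0.035], 0],
  [[0, 0, 0], [0, 0, 0.07], 0],
  [[0, 0, 0], [0, 0, 0.086], 0],
  [[0, 0, 0], [0, 0, 0.089], 0],
  [[0, 0, 0], [0, 0, 0.089], -1],
  [[0, 0, 0], [0, 0, 0.089], -1],
  [[0, 0, 0], [0, 0, 0.089], -1],
  [[0, 0, 0], [0, 0, 0.089], -1],
  [[0, 0, 0], [0, 0, 0.07], -1],
  [[0, 0, 0], [0, 0, 0.02], -1],
  [[0, 0, 0], [0, 0, -0.03], -1],
  [[0, 0, 0], [0, 0, -0.04], -1],
])

```text
time: 16.02
tool_pos: [352.3, 296.6, 165.6]
tcp_rot: [179.8, 0.3, 180.0]
ft_force: [0.3, 0.7, -0.4]
finger_gap: 20.2
```

```bash
python3 - <<'E'
from h import *
q=slot(-11,57);print(q,sense()["tool_pos"])
print(dl([350,295,160],180,[*q,160],94.5))
E
```

```text
[518.49392221  40.68733808] [352.27733418 296.62510003 165.58922461]
(array([-0.1685, -0.2543, -0.    ]), 85.5)
```

jog_arm([
  [[0, 0, 9], [-0.018, -0.027, 0], -1],
  [[0, 0, 18], [-0.038, -0.057, 0], -1],
  [[0, 0, 28], [-0.058, -0.087, 0], -1],
  [[0, 0, 38], [-0.078, -0.117, 0], -1],
  [[0, 0, 48], [-0.098, -0.147, 0], -1],
  [[0, 0, 58], [-0.118, -0.178, 0], -1],
  [[0, 0, 68], [-0.138, -0.208, 0], -1],
  [[0, 0, 78], [-0.155, -0.235, 0], -1],
  [[0, 0, 85.5], [-0.1685, -0.254, 0], -1],
  [[0, 0, 85.5], [-0.1685, -0.254, 0], -1],
  [[0, 0, 85.5], [-0.1685, -0.254, 0], -1],
])

```text
time: 17.4
tool_pos: [517.9, 41.6, 160.2]
tcp_rot: [-179.9, -0.0, 94.6]
ft_force: [0.3, -0.0, -2.0]
finger_gap: 20.0
```

```bash
python3 - <<'E'
from h import *
p,d=snapshot("wrist"); cv2.imwrite("pics/n.png",p); print(sense()["tool_pos"],sense()["tcp_rot"])
E
```

```text
[517.92043192  41.81306711 160.48484049] [-1.79911631e+02 -2.51102973e-02  9.46123337e+01]
```

View pics/n.png

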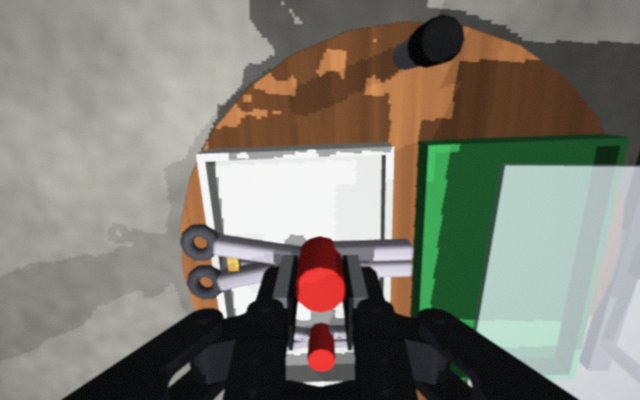

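jog_arm([
  [[0, 0, 0], [0, 0, 0.03], -1],
  [[0, 0, 0], [0, 0, 0.06], -1],
  [[0, 0, 0], [0, 0, 0.08], -1],
  [[0, 0, 0], [0, 0, 0.094], -1],
  [[0, 0, 0], [0, 0, 0.098], -1],
  [[0, 0, 0], [0, 0, 0.098], -1],
  [[0, 0, 0], [0, 0, 0.098], 0],
  [[0, 0, 0], [0, 0, 0.098], 0],
  [[0, 0, 0], [0, 0, 0.098], 0],
  [[0, 0, 0], [0, 0, 0.06], 0],
  [[0, 0, 0], [0, 0, 0.01], 0],
  [[0, 0, 0], [0, 0, 0], 0],
])

```text
time: 18.95
tool_pos: [521.3, 41.1, 165.6]
tcp_rot: [179.6, 0.0, 94.5]
ft_force: [1.2, -0.2, -0.5]
finger_gap: 42.6
```

```bash
python3 - <<'E'
from h import *
c=cam("wrist");s=sense();p,d=snapshot("wrist");cv2.imwrite("pics/o.png",p)
print(s["tool_pos"],s["tcp_rot"],onz(c,446,40,116),onz(c,440,42,116))
E
```

```text
[521.26634733  41.09203745 165.61699808] [1.79605954e+02 3.88505201e-02 9.44846352e+01] [572.00094884 146.93306556 116.        ] [569.40770597 145.89142771 116.        ]
```

View pics/o.png

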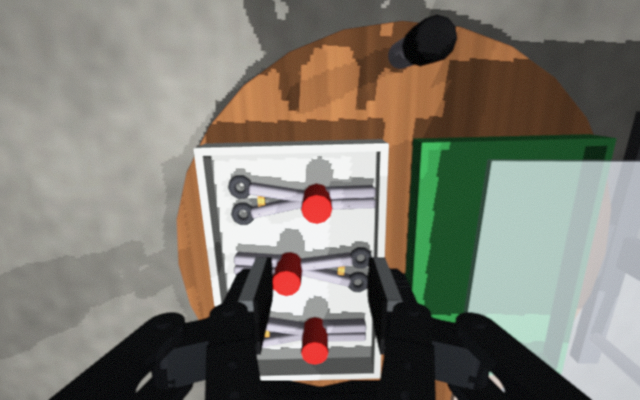

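```bash
python3 - <<'E'
from h import *
print(dl([518.3,41.5,160.3],94.5,[576.5,146.6,160],94.5))
E
```

```text
(array([0.1002, 0.0663, 0.0003]), -0.0)
```

jog_arm([
  [[0, 0, 0], [0.03, 0.02, -0.01], 0],
  [[0, 0, 0], [0.07, 0.046, -0.01], 0],
  [[0, 0, 0], [0.1, 0.066, 0], 0],
  [[0, 0, 0], [0.1, 0.066, 0], 0],
  [[0, 0, 0], [0.1, 0.066, 0], 0],
])

```text
time: 19.62
tool_pos: [575.8, 145.6, 159.7]
tcp_rot: [-179.8, 0.0, 94.5]
ft_force: [-0.8, -0.4, 0.7]
finger_gap: 42.6
```

```bash
python3 - <<'E'
from h import *
c=cam("wrist");s=sense();p,d=snapshot("wrist");cv2.imwrite("pics/p.png",p)
print(s["tool_pos"],s["tcp_rot"])
E
```

```text
[575.77765649 145.55516152 159.68864293] [-1.79843517e+02  3.47373232e-02  9.45041687e+01]
```

View pics/p.png

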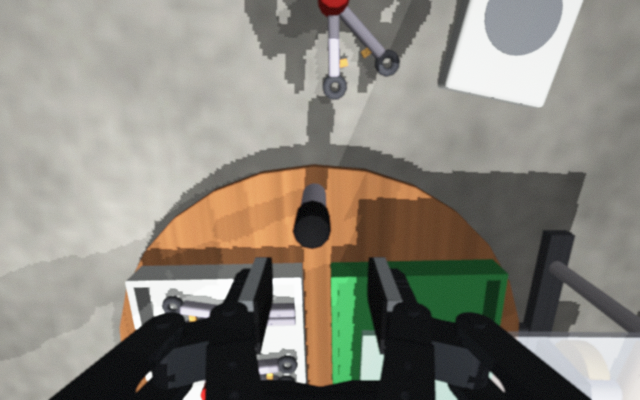

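```bash
python3 - <<'E'
from h import *
c=cam("wrist");print(sense()["tool_pos"],onz(c,312,228,116),onz(c,318,190,86))
E
```

```text
[576.03659497 145.27211074 160.3452326 ] [571.6206534  156.50633543 116.        ] [573.6075883  169.03559366  86.        ]
```

```bash
python3 - <<'E'
from h import *
p,d=snapshot("wrist");c=cam("wrist")
P=[]
for v in range(170,255,2):
  for u in range(285,340,2):
    if p[v,u].max()<60 and d[v,u]>0:
      q=c["o"]+c["R"]@np.array([(u-c["cx"])/c["f"],(v-c["cy"])/c["f"],1.])*d[v,u]
      if 108<q[2]<122: P.append(q)
P=np.array(P);print(len(P),np.median(P,0),P.min(0),P.max(0))
E
```

```text
return _methods._mean(a, axis=axis, dtype=dtype,
  ret = ret.dtype.type(ret / rcount)
Traceback (most recent call last):
ValueError: zero-size array to reduction operation minimum which has no identity
```

```bash
python3 - <<'E'
from h import *
p,d=snapshot("wrist");c=cam("wrist")
for v in range(170,260,6):
  u=313; q=c["o"]+c["R"]@np.array([(u-c["cx"])/c["f"],(v-c["cy"])/c["f"],1.])*d[v,u]
  print(v,p[v,u],round(float(d[v,u])),np.round(q))
print(p[228,285:340,1])
E
```

```text
170 [ 51  83 126] 266 [570. 168.  25.]
176 [ 50  81 124] 267 [570. 163.  26.]
182 [ 70  82 108] 267 [571. 159.  27.]
188 [95 88 89] 251 [571. 158.  44.]
194 [96 90 93] 237 [571. 158.  59.]
200 [34 33 33] 216 [572. 161.  80.]
206 [12 12 11] 206 [572. 160.  91.]
212 [13 10  7] 196 [572. 160. 101.]
218 [35 33 31] 194 [572. 157. 104.]
224 [36 33 32] 196 [573. 153. 103.]
230 [37 34 35] 196 [573. 150. 104.]
236 [42 41 40] 198 [573. 146. 103.]
242 [43 40 40] 197 [573. 143. 105.]
248 [ 92 144 210] 285 [575. 103.  26.]
254 [ 90 146 213] 287 [575.  98.  25.]
[156 160 166 170 167 156 128  78  34  28  27  30  33  30  32  36  38  32
  36  37  38  38  35  35  36  37  38  33  36  34  32  32  37  32  37  31
  31  30  31  29  28  28  23  32  67 109 132 136 134 140 138 136 139 134
 137]
```

jog_arm([
  [[0, 0, 0], [0.004, -0.003, 0.01], 0],
  [[0, 0, 0], [0.004, -0.003, 0.03], 0],
  [[0, 0, 0], [0.004, -0.003, 0.05], 0],
  [[0, 0, 0], [0.004, -0.003, 0.063], 0],
  [[0, 0, 0], [0.004, -0.003, 0.065], 0],
  [[0, 0, 0], [0.004, -0.003, 0.065], 0],
])

```text
time: 20.52
tool_pos: [573.6, 149.8, 96.4]
tcp_rot: [180.0, -0.0, 94.5]
ft_force: [-0.6, -0.1, 0.0]
finger_gap: 42.4
```

```bash
python3 - <<'E'
from h import *
c=cam("wrist");s=sense();p,d=snapshot("wrist");cv2.imwrite("pics/q.png",p)
print(s["tool_pos"],s["tcp_rot"],s["ft_force"])
E
```

```text
[573.6451814  149.80033428  96.37912528] [ 1.79993779e+02 -1.56924009e-03  9.44834535e+01] [-0.62826923 -0.08420529  0.01866564]
```

View pics/q.png

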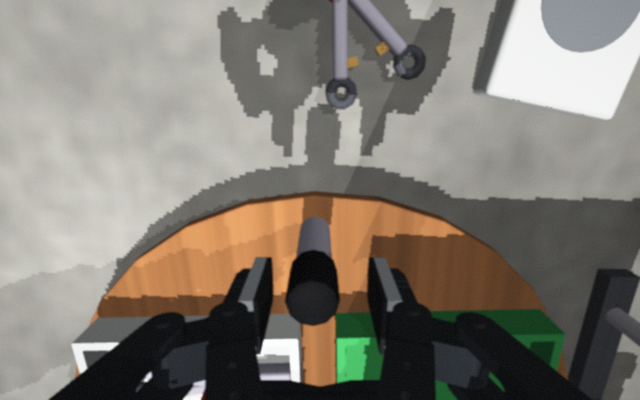

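```bash
cat > arc.py <<'E'
from h import *
def arc(ax,r,phis,base,byaw):
    R=Ro.from_euler('xyz',[180,0,byaw],degrees=True)
    for f in phis:
        a=np.radians(f);P=np.array([ax[0]+r*np.cos(a),ax[1]+r*np.sin(a)])-base
        q=R.inv().apply([P[0],P[1],0]); print(f,"[[0,0,0],[%.4f,%.4f,0],-1],"%(q[0]/1000,q[1]/1000))
E
python3 - <<'E'
from arc import *
ax=np.array([589.6,-7.5]);f0=96.0;r=158.4
b=ax+r*np.array([np.cos(np.radians(f0)),np.sin(np.radians(f0))]);print(b)
arc(ax,r,[99,104,111,119,127,135,143,151,159,167,175,183],b,94.5)
E
```

```text
[573.04269142 150.03226823]
99 [[0,0,0],[-0.0004,-0.0083,0],-1],
104 [[0,0,0],[-0.0021,-0.0220,0],-1],
111 [[0,0,0],[-0.0065,-0.0408,0],-1],
119 [[0,0,0],[-0.0142,-0.0615,0],-1],
127 [[0,0,0],[-0.0248,-0.0810,0],-1],
135 [[0,0,0],[-0.0379,-0.0987,0],-1],
143 [[0,0,0],[-0.0534,-0.1145,0],-1],
151 [[0,0,0],[-0.0709,-0.1279,0],-1],
159 [[0,0,0],[-0.0902,-0.1388,0],-1],
167 [[0,0,0],[-0.1107,-0.1469,0],-1],
175 [[0,0,0],[-0.1322,-0.1521,0],-1],
183 [[0,0,0],[-0.1542,-0.1542,0],-1],
```

jog_arm([
  [[0, 0, 0], [0, 0, 0], -1],
  [[0, 0, 0], [0, 0, 0], -1],
  [[0, 0, 0], [0, 0, 0], -1],
  [[0, 0, 0], [0, 0, 0], -1],
], force=25)

```text
time: 21.08
tool_pos: [574.2, 149.9, 97.3]
tcp_rot: [179.9, -0.0, 94.5]
ft_force: [-0.6, -0.2, 5.4]
finger_gap: 20.8
```

jog_arm([
  [[0, 0, 0], [-0.0004, -0.0083, 0], -1],
  [[0, 0, 0], [-0.0021, -0.022, 0], -1],
  [[0, 0, 0], [-0.0065, -0.0408, 0], -1],
  [[0, 0, 0], [-0.0142, -0.0615, 0], -1],
  [[0, 0, 0], [-0.0248, -0.081, 0], -1],
  [[0, 0, 0], [-0.0379, -0.0987, 0], -1],
  [[0, 0, 0], [-0.0534, -0.1145, 0], -1],
  [[0, 0, 0], [-0.0709, -0.1279, 0], -1],
  [[0, 0, 0], [-0.0902, -0.1388, 0], -1],
  [[0, 0, 0], [-0.1107, -0.1469, 0], -1],
  [[0, 0, 0], [-0.1322, -0.1521, 0], -1],
  [[0, 0, 0], [-0.1542, -0.1542, 0], -1],
])

```text
time: 22.58
tool_pos: [429.4, -16.0, 96.4]
tcp_rot: [-179.8, -0.1, 94.5]
ft_force: [-10.2, 1.5, 14.5]
finger_gap: 21.1
```

```bash
python3 - <<'E'
from arc import *
s=sense();print(s["tool_pos"],s["ft_force"],s["finger_gap"])
ax=np.array([589.6,-7.5]);r=158.4
f0=183.;b=ax+r*np.array([np.cos(np.radians(f0)),np.sin(np.radians(f0))]);print(b)
arc(ax,r,[191,199,207,215,223,231,239,247,255,263,270,274],b,94.5)
p,d=snapshot("scene");cv2.imwrite("pics/r.png",p)
E
```

```text
[429.40871387 -15.99241462  96.41815585] [-10.24222887   1.54068323  14.4583919 ] 21.09020173036004
[431.41708169 -15.79001547]
191 [[0,0,0],[-0.0221,0.0010,0],-1],
199 [[0,0,0],[-0.0438,0.0050,0],-1],
207 [[0,0,0],[-0.0648,0.0120,0],-1],
215 [[0,0,0],[-0.0845,0.0219,0],-1],
223 [[0,0,0],[-0.1028,0.0344,0],-1],
231 [[0,0,0],[-0.1190,0.0493,0],-1],
239 [[0,0,0],[-0.1331,0.0664,0],-1],
247 [[0,0,0],[-0.1446,0.0852,0],-1],
255 [[0,0,0],[-0.1535,0.1055,0],-1],
263 [[0,0,0],[-0.1594,0.1268,0],-1],
270 [[0,0,0],[-0.1621,0.1459,0],-1],
274 [[0,0,0],[-0.1625,0.1570,0],-1],
```

View pics/r.png

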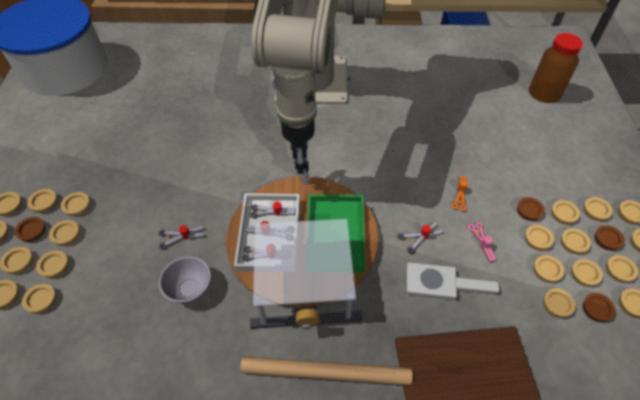

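jog_arm([
  [[0, 0, 0], [-0.0221, 0.001, 0], -1],
  [[0, 0, 0], [-0.0438, 0.005, 0], -1],
  [[0, 0, 0], [-0.0648, 0.012, 0], -1],
  [[0, 0, 0], [-0.0845, 0.022, 0], -1],
  [[0, 0, 0], [-0.1028, 0.0344, 0], -1],
  [[0, 0, 0], [-0.119, 0.0493, 0], -1],
  [[0, 0, 0], [-0.1331, 0.0664, 0], -1],
  [[0, 0, 0], [-0.1446, 0.0852, 0], -1],
  [[0, 0, 0], [-0.1535, 0.1055, 0], -1],
  [[0, 0, 0], [-0.1594, 0.1268, 0], -1],
  [[0, 0, 0], [-0.1621, 0.1459, 0], -1],
  [[0, 0, 0], [-0.1625, 0.157, 0], -1],
])

```text
time: 24.12
tool_pos: [600.7, -185.7, 97.1]
tcp_rot: [179.9, 1.7, 94.1]
ft_force: [3.8, -83.1, -19.4]
finger_gap: 4.4
```

jog_arm([
  [[0, 0, 0], [0, 0, 0], -1],
  [[0, 0, 0], [0, 0, 0], -1],
  [[0, 0, 0], [0, 0, 0], 0],
  [[0, 0, 0], [0, 0, 0], 0],
  [[0, 0, 0], [0, 0, 0], 0],
  [[0, 0, 0], [0, 0, 0], 0],
  [[0, 0, 0], [0, 0, -0.03], 0],
  [[0, 0, 0], [0, 0, -0.08], 0],
  [[0, 0, 0], [0, 0, -0.12], 0],
  [[0, 0, 0], [0, 0, -0.12], 0],
])

```text
time: 25.38
tool_pos: [602.5, -166.5, 220.7]
tcp_rot: [179.7, 0.2, 94.5]
ft_force: [-0.0, -0.1, -0.0]
finger_gap: 42.6
```

```bash
python3 - <<'E'
from h import *
s=sense();print(s["tool_pos"],s["tcp_rot"],s["ft_force"],s["finger_gap"])
p,d=snapshot("scene");cv2.imwrite("pics/s.png",p);c=cam("scene")
for ce,st in blobs(redmask(p),20): print(ce,st,np.round(onz(c,*ce,24),1))
E
```

```text
[ 602.45712523 -166.47952648  220.73500478] [1.79664860e+02 1.64857729e-01 9.44703705e+01] [-0.04270169 -0.10813032 -0.0481286 ] 42.64200048148864
(np.float64(567.2), np.float64(43.6)) (np.int32(553), np.int32(33), np.int32(30), np.int32(22), np.int32(497)) [-161.3  842.1   24. ]
(np.float64(425.5), np.float64(230.2)) (np.int32(421), np.int32(225), np.int32(10), np.int32(13), np.int32(92)) [574.1 286.2  24. ]
(np.float64(183.1), np.float64(229.8)) (np.int32(179), np.int32(226), np.int32(9), np.int32(12), np.int32(60)) [ 574.6 -290.6   24. ]
```

View pics/s.png

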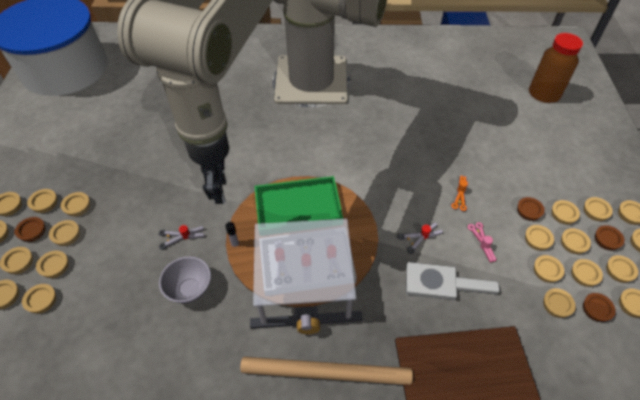

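```bash
python3 - <<'E'
from h import *
s=sense();print(s["tool_pos"])
print(dl([602,-166,217],94.5,[574.5,-288.5,125],13.2))
p,d=snapshot("wrist");cv2.imwrite("pics/t.png",p)
E
```

```text
[ 601.34371893 -165.9977783   217.94338463]
(array([-0.12 , -0.037,  0.092]), 81.3)
```

View pics/t.png

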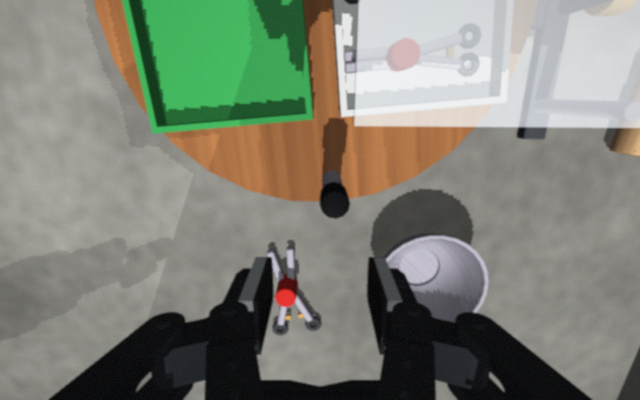

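jog_arm([
  [[0, 0, 9], [-0.02, -0.006, 0], 0],
  [[0, 0, 18], [-0.05, -0.015, 0], 0],
  [[0, 0, 28], [-0.08, -0.025, 0.02], 0],
  [[0, 0, 38], [-0.11, -0.034, 0.04], 0],
  [[0, 0, 48], [-0.12, -0.037, 0.06], 0],
  [[0, 0, 58], [-0.12, -0.037, 0.08], 0],
  [[0, 0, 68], [-0.12, -0.037, 0.092], 0],
  [[0, 0, 78], [-0.12, -0.037, 0.092], 0],
  [[0, 0, 81.3], [-0.12, -0.037, 0.092], 0],
  [[0, 0, 81.3], [-0.12, -0.037, 0.092], 0],
  [[0, 0, 81.3], [-0.12, -0.037, 0.092], 0],
], force=50)

```text
time: 26.85
tool_pos: [572.7, -287.8, 123.0]
tcp_rot: [-179.9, 0.1, 13.3]
ft_force: [-0.5, 0.4, -0.1]
finger_gap: 42.9
```

```bash
python3 - <<'E'
from h import *
c=cam("wrist");s=sense();print(s["tool_pos"],s["tcp_rot"]);p,d=snapshot("wrist"); cv2.imwrite("pics/u.png",p)
for ce,st in blobs(redmask(p),100): print(ce,st,np.round(onz(c,*ce,28),1))
E
```

```text
[ 572.7157639  -287.77854845  122.98701496] [-1.79914907e+02  8.95589266e-02  1.32678667e+01]
(np.float64(323.1), np.float64(211.4)) (np.int32(307), np.int32(188), np.int32(32), np.int32(41), np.int32(856)) [ 576.9 -288.6   28. ]
```

View pics/u.png

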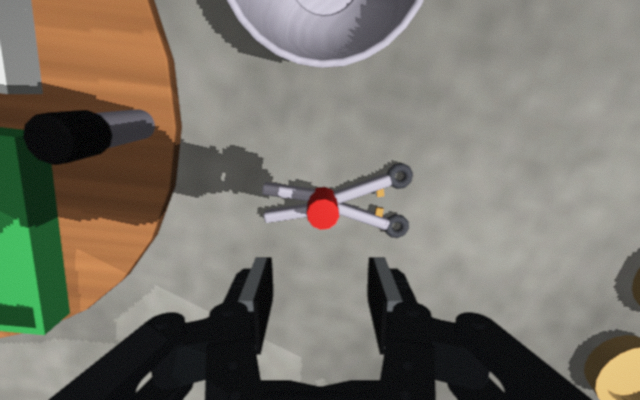

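jog_arm([
  [[0, 0, 0], [0.003, 0, 0.035], 0],
  [[0, 0, 0], [0.003, 0, 0.07], 0],
  [[0, 0, 0], [0.003, 0, 0.089], 0],
  [[0, 0, 0], [0.003, 0, 0.092], 0],
  [[0, 0, 0], [0.003, 0, 0.092], -1],
  [[0, 0, 0], [0.003, 0, 0.092], -1],
  [[0, 0, 0], [0.003, 0, 0.092], -1],
  [[0, 0, 0], [0.003, 0, 0.092], -1],
  [[0, 0, 0], [0.003, 0, 0.07], -1],
  [[0, 0, 0], [0.003, 0, 0.02], -1],
  [[0, 0, 0], [0.003, 0, -0.03], -1],
  [[0, 0, 0], [0.003, 0, -0.05], -1],
])

```text
time: 28.4
tool_pos: [578.1, -288.6, 179.9]
tcp_rot: [179.7, -0.3, 13.2]
ft_force: [0.1, -0.8, -0.9]
finger_gap: 20.1
```

```bash
python3 - <<'E'
from h import *
q=slot(11,-46);print(q,sense()["tool_pos"],sense()["finger_gap"])
print(dl([576,-287.5,174],13.2,[*q,174],94.5))
E
```

```text
[504.64302773 -63.7212474 ] [ 578.14255051 -288.6395557   179.92858967] 20.085292106530396
(array([-0.0184, -0.2342, -0.    ]), -81.3)
```

jog_arm([
  [[0, 0, -9], [-0.002, -0.025, -0.01], -1],
  [[0, 0, -18], [-0.004, -0.05, -0.01], -1],
  [[0, 0, -28], [-0.006, -0.08, -0.01], -1],
  [[0, 0, -38], [-0.008, -0.11, -0.01], -1],
  [[0, 0, -48], [-0.011, -0.14, -0.01], -1],
  [[0, 0, -58], [-0.013, -0.17, -0.01], -1],
  [[0, 0, -68], [-0.016, -0.2, 0], -1],
  [[0, 0, -77], [-0.0184, -0.225, 0], -1],
  [[0, 0, -81.3], [-0.0184, -0.234, 0], -1],
  [[0, 0, -81.3], [-0.0184, -0.234, 0], -1],
  [[0, 0, -81.3], [-0.0184, -0.234, 0], -1],
])

```text
time: 29.78
tool_pos: [505.0, -64.3, 174.2]
tcp_rot: [-180.0, 0.0, 94.4]
ft_force: [-0.6, -0.0, -2.1]
finger_gap: 20.0
```

```bash
python3 - <<'E'
from h import *
c=cam("wrist");p,d=snapshot("wrist"); 
for t in [[61.5,95],[61.5,-95],[-61.5,95],[-61.5,-95]]:
    u=proj(c,[*slot(*t),31]); cv2.circle(p,tuple(int(x) for x in u),4,(255,0,255),2)
cv2.imwrite("pics/v.png",p); print(sense()["tool_pos"],sense()["tcp_rot"],sense()["finger_gap"])
E
```

```text
[505.1057026  -64.4036221  174.20836711] [-1.79984887e+02  3.33930812e-03  9.43758309e+01] 19.70382070804289
```

View pics/v.png

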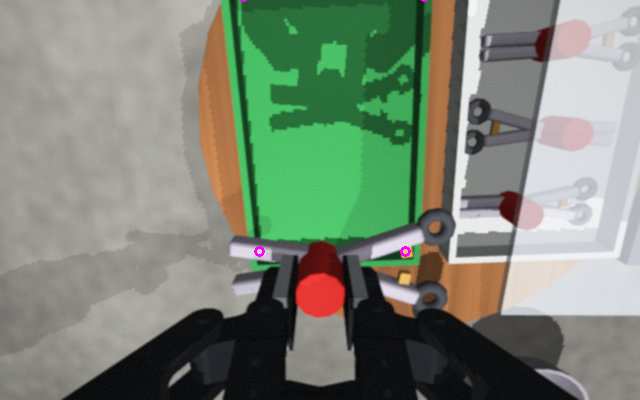

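jog_arm([
  [[0, 0, 0], [0, 0, 0.03], -1],
  [[0, 0, 0], [0, 0, 0.065], -1],
  [[0, 0, 0], [0, 0, 0.09], -1],
  [[0, 0, 0], [0, 0, 0.107], -1],
  [[0, 0, 0], [0, 0, 0.111], -1],
  [[0, 0, 0], [0, 0, 0.111], -1],
  [[0, 0, 0], [0, 0, 0.111], 0],
  [[0, 0, 0], [0, 0, 0.111], 0],
  [[0, 0, 0], [0, 0, 0.111], 0],
  [[0, 0, 0], [0, 0, 0.07], 0],
  [[0, 0, 0], [0, 0, 0.01], 0],
  [[0, 0, 0], [0, 0, 0], 0],
])

```text
time: 31.32
tool_pos: [508.1, -64.6, 179.8]
tcp_rot: [179.5, 0.2, 94.5]
ft_force: [1.1, 0.4, -0.1]
finger_gap: 42.7
```

```bash
python3 - <<'E'
from h import *
c=cam("wrist");p,d=snapshot("wrist");cv2.imwrite("pics/w.png",p)
p,d=snapshot("scene");c=cam("scene")
for ce,st in blobs(redmask(p),20): print(ce,st,np.round(onz(c,*ce,24),1))
cv2.imwrite("pics/w2.png",cv2.resize(p[200:270,380:480],None,fx=6,fy=6,interpolation=cv2.INTER_CUBIC))
E
```

```text
(np.float64(567.3), np.float64(43.5)) (np.int32(553), np.int32(33), np.int32(30), np.int32(22), np.int32(495)) [-161.9  842.6   24. ]
(np.float64(279.2), np.float64(199.0)) (np.int32(276), np.int32(194), np.int32(8), np.int32(11), np.int32(65)) [482.6 -68.5  24. ]
(np.float64(425.8), np.float64(230.1)) (np.int32(422), np.int32(225), np.int32(9), np.int32(13), np.int32(88)) [573.8 287.   24. ]
```

View pics/w.png

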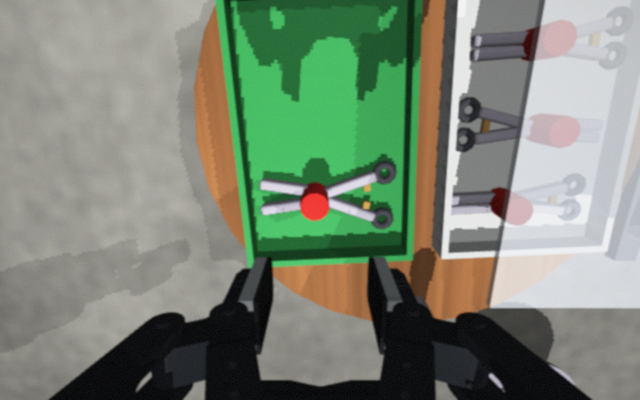

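View pics/w2.png

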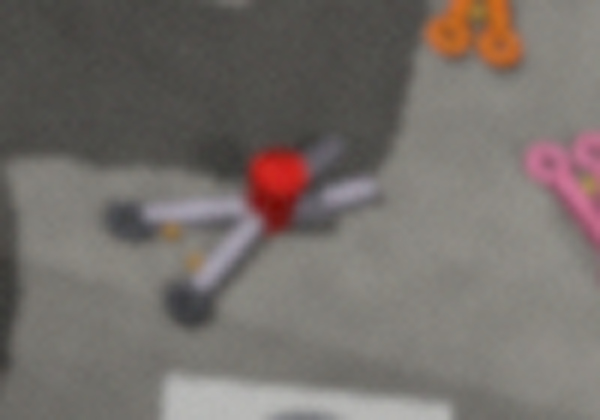

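```bash
python3 - <<'E'
from h import *
c=cam("scene")
a=onz(c,406.2,243.7,6);b=onz(c,439.7,228,6);print(a,b,np.degrees(np.arctan2(*(b-a)[[1,0]])))
print(onz(c,425.8,236,8))
print(dl([504.6,-64,174],94.5,[568,287,135],120-0))
E
```

```text
[600.84729567 239.87570831   6.        ] [555.84992817 326.12631368   6.        ] 117.55127205808701
[580.29263295 288.85794972   8.        ]
(array([0.3449, 0.0907, 0.039 ]), -25.5)
```

```bash
python3 - <<'E'
from h import *
print(dl([504.6,-64,174],94.5,[572,288,125],27.5))
E
```

```text
(array([0.3456, 0.0948, 0.049 ]), 67.0)
```

jog_arm([
  [[0, 0, 7], [0.03, 0.008, -0.01], 0],
  [[0, 0, 15], [0.075, 0.021, -0.01], 0],
  [[0, 0, 24], [0.12, 0.033, 0], 0],
  [[0, 0, 33], [0.165, 0.045, 0], 0],
  [[0, 0, 42], [0.21, 0.058, 0.01], 0],
  [[0, 0, 51], [0.255, 0.07, 0.02], 0],
  [[0, 0, 60], [0.3, 0.082, 0.035], 0],
  [[0, 0, 65], [0.335, 0.092, 0.045], 0],
  [[0, 0, 67], [0.3456, 0.095, 0.049], 0],
  [[0, 0, 67], [0.3456, 0.095, 0.049], 0],
  [[0, 0, 67], [0.3456, 0.095, 0.049], 0],
])

```text
time: 32.8
tool_pos: [572.2, 287.2, 124.1]
tcp_rot: [180.0, 0.1, 27.5]
ft_force: [0.2, 0.2, 0.4]
finger_gap: 42.7
```

```bash
python3 - <<'E'
from h import *
c=cam("wrist");s=sense();print(s["tool_pos"],s["tcp_rot"]);p,d=snapshot("wrist"); cv2.imwrite("pics/x.png",p)
for ce,st in blobs(redmask(p),100): print(ce,st,np.round(onz(c,*ce,28),1))
E
```

```text
[572.19338025 287.1667235  124.10027557] [1.79997521e+02 1.14446475e-01 2.75121091e+01]
(np.float64(321.3), np.float64(211.2)) (np.int32(306), np.int32(190), np.int32(31), np.int32(42), np.int32(993)) [575.8 288.   28. ]
```

View pics/x.png

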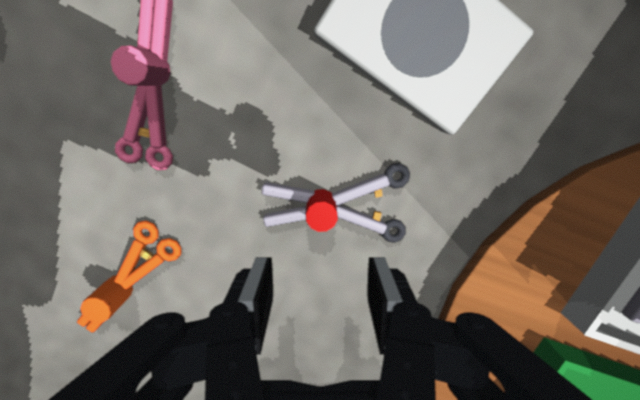

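Clamp E (red knob at 321,211) is open and aligned with the jaws; orange and pink ones are clear of it. Grip.

jog_arm([
  [[0, 0, 0], [0.003, 0, 0.035], 0],
  [[0, 0, 0], [0.003, 0, 0.07], 0],
  [[0, 0, 0], [0.003, 0, 0.09], 0],
  [[0, 0, 0], [0.003, 0, 0.093], 0],
  [[0, 0, 0], [0.003, 0, 0.093], -1],
  [[0, 0, 0], [0.003, 0, 0.093], -1],
  [[0, 0, 0], [0.003, 0, 0.093], -1],
  [[0, 0, 0], [0.003, 0, 0.093], -1],
  [[0, 0, 0], [0.003, 0, 0.07], -1],
  [[0, 0, 0], [0.003, 0, 0.02], -1],
  [[0, 0, 0], [0.003, 0, -0.03], -1],
  [[0, 0, 0], [0.003, 0, -0.05], -1],
])

```text
time: 34.35
tool_pos: [577.1, 290.2, 179.5]
tcp_rot: [180.0, -0.3, 27.5]
ft_force: [1.3, 0.3, -2.0]
finger_gap: 19.7
```

```bash
python3 - <<'E'
from h import *
q=slot(11,40);print(q,sense()["tool_pos"],sense()["finger_gap"])
print(dl([575,289,174],27.5,[*q,174],94.5))
E
```

```text
[497.8955455  22.0136433] [577.14059498 290.17747981 179.54727158] 19.674855344631442
(array([-0.1917,  0.2012,  0.    ]), -67.0)
```

jog_arm([
  [[0, 0, -7], [-0.018, 0.019, 0], -1],
  [[0, 0, -15], [-0.042, 0.044, 0], -1],
  [[0, 0, -24], [-0.068, 0.071, 0], -1],
  [[0, 0, -33], [-0.095, 0.099, 0], -1],
  [[0, 0, -42], [-0.12, 0.126, 0], -1],
  [[0, 0, -51], [-0.146, 0.153, 0], -1],
  [[0, 0, -60], [-0.17, 0.179, 0], -1],
  [[0, 0, -65], [-0.186, 0.195, 0], -1],
  [[0, 0, -67], [-0.1917, 0.2012, 0], -1],
  [[0, 0, -67], [-0.1917, 0.2012, 0], -1],
  [[0, 0, -67], [-0.1917, 0.2012, 0], -1],
])

```text
time: 35.72
tool_pos: [498.0, 22.8, 174.6]
tcp_rot: [-179.9, -0.0, 94.4]
ft_force: [-0.1, 0.4, -1.0]
finger_gap: 20.0
```

```bash
python3 - <<'E'
from h import *
p,d=snapshot("wrist"); 
cv2.imwrite("pics/y.png",p); print(sense()["tool_pos"],sense()["tcp_rot"],sense()["finger_gap"])
E
```

```text
[498.11844162  22.90954982 174.8193447 ] [-1.79959510e+02 -1.72622786e-02  9.44654443e+01] 19.88742834449184
```

View pics/y.png

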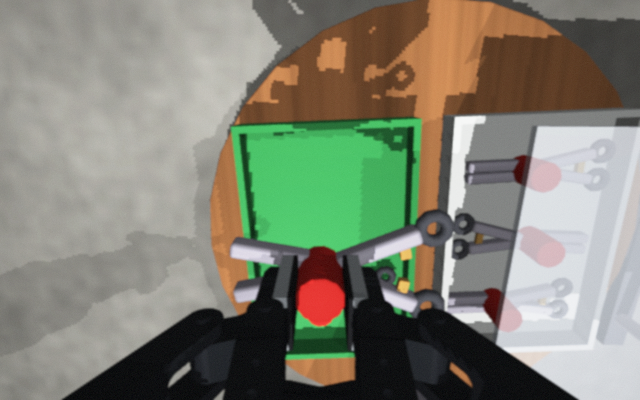

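jog_arm([
  [[0, 0, 0], [0, 0, 0.03], -1],
  [[0, 0, 0], [0, 0, 0.065], -1],
  [[0, 0, 0], [0, 0, 0.09], -1],
  [[0, 0, 0], [0, 0, 0.107], -1],
  [[0, 0, 0], [0, 0, 0.111], -1],
  [[0, 0, 0], [0, 0, 0.111], -1],
  [[0, 0, 0], [0, 0, 0.111], 0],
  [[0, 0, 0], [0, 0, 0.111], 0],
  [[0, 0, 0], [0, 0, 0.111], 0],
  [[0, 0, 0], [0, 0, 0.07], 0],
  [[0, 0, 0], [0, 0, 0.01], 0],
  [[0, 0, 0], [0, 0, 0], 0],
])

```text
time: 37.28
tool_pos: [501.3, 22.3, 180.7]
tcp_rot: [179.5, 0.1, 94.5]
ft_force: [-0.1, -0.1, 1.0]
finger_gap: 42.8
```

```bash
python3 - <<'E'
from h import *
c=cam("wrist");p,d=snapshot("wrist");cv2.imwrite("pics/z.png",p)
p,d=snapshot("scene");cv2.imwrite("pics/z2.png",p)
E
```

```text
(no output)
```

View pics/z.png

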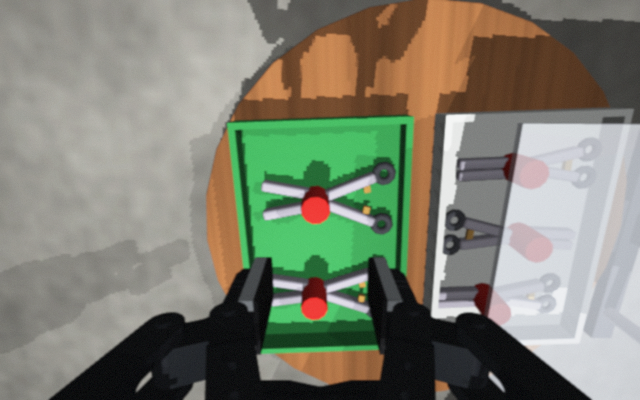

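View pics/z2.png

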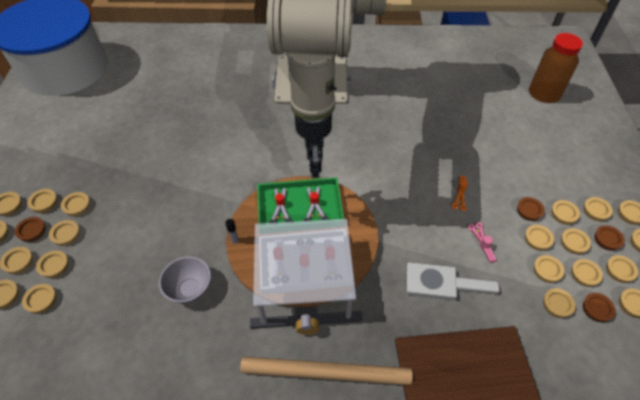

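```bash
python3 - <<'E'
from h import *
print(sense()["tool_pos"])
print(dl([498,22.3,175],94.5,[600,-150,185],130))
E
```

```text
[499.61034583  22.32760157 177.29022196]
(array([-0.1798,  0.0882, -0.01  ]), -35.5)
```

jog_arm([
  [[0, 0, -6], [-0.035, 0.017, -0.01], 0],
  [[0, 0, -14], [-0.075, 0.037, -0.01], 0],
  [[0, 0, -22], [-0.115, 0.056, -0.01], 0],
  [[0, 0, -30], [-0.155, 0.076, -0.01], 0],
  [[0, 0, -35.5], [-0.18, 0.088, -0.01], 0],
  [[0, 0, -35.5], [-0.18, 0.088, -0.01], 0],
  [[0, 0, -35.5], [-0.18, 0.088, -0.01], 0],
])

```text
time: 38.25
tool_pos: [599.0, -149.4, 183.3]
tcp_rot: [-179.9, -0.2, 129.9]
ft_force: [0.2, 0.2, -0.4]
finger_gap: 42.8
```

```bash
python3 - <<'E'
from h import *
c=cam("wrist");s=sense();print(s["tool_pos"],s["tcp_rot"]);p,d=snapshot("wrist");cv2.imwrite("pics/aa.png",p)
P=[]
for v in range(100,300,2):
  for u in range(240,400,2):
    if p[v,u].max()<60 and d[v,u]>0:
      q=c["o"]+c["R"]@np.array([(u-c["cx"])/c["f"],(v-c["cy"])/c["f"],1.])*d[v,u]
      if 75<q[2]<125 and np.hypot(q[0]-603,q[1]+166)<25: P.append(q)
P=np.array(P);print(len(P))
if len(P):
  zt=np.percentile(P[:,2],90);T=P[P[:,2]>zt-5];print(zt,(T.min(0)+T.max(0))/2,T.mean(0))
E
```

```text
[ 598.99009625 -149.39733338  183.33093113] [-1.79918329e+02 -1.66913429e-01  1.29898929e+02]
274
104.49411009615595 [ 603.76134932 -163.83767124  102.45594973] [ 603.52689449 -163.26995013  103.44650089]
```

View pics/aa.png

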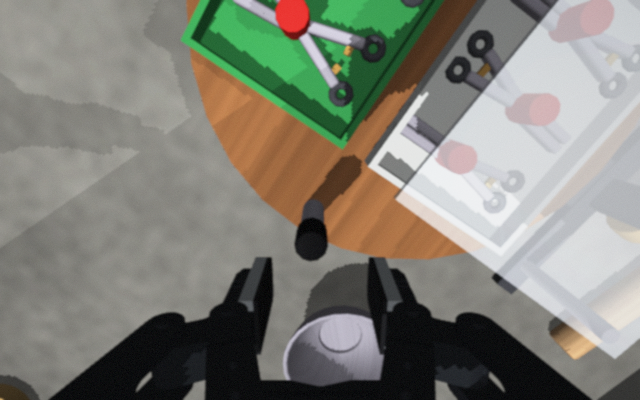

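```bash
python3 - <<'E'
from h import *
s=sense();print(s["tool_pos"]);print(dl(s["tool_pos"],130,[603.6,-163.7,93],130))
E
```

```text
[ 599.17083722 -149.11902109  183.87477311]
(array([-0.014 , -0.006 ,  0.0909]), 0)
```

jog_arm([
  [[0, 0, 0], [-0.014, -0.006, 0.02], 0],
  [[0, 0, 0], [-0.014, -0.006, 0.04], 0],
  [[0, 0, 0], [-0.014, -0.006, 0.06], 0],
  [[0, 0, 0], [-0.014, -0.006, 0.08], 0],
  [[0, 0, 0], [-0.014, -0.006, 0.091], 0],
  [[0, 0, 0], [-0.014, -0.006, 0.091], 0],
  [[0, 0, 0], [-0.014, -0.006, 0.091], -0.3],
  [[0, 0, 0], [-0.014, -0.006, 0.091], -0.3],
  [[0, 0, 0], [-0.014, -0.006, 0.091], -0.3],
  [[0, 0, 0], [-0.014, -0.006, 0.091], -0.3],
])

```text
time: 39.55
tool_pos: [604.7, -164.8, 94.7]
tcp_rot: [180.0, 0.0, 130.0]
ft_force: [-0.4, -0.9, -0.3]
finger_gap: 29.9
```

```bash
cat > arc2.py <<'E'
from h import *
def arc2(ax,r,phis,base,byaw,ratio,f0,mag=165/180):
    R=Ro.from_euler('xyz',[180,0,byaw],degrees=True)
    for f in phis:
        a=np.radians(f);P=np.array([ax[0]+r*np.cos(a),ax[1]+r*np.sin(a)])-base
        q=R.inv().apply([P[0],P[1],0]); print("[[0,0,%.1f],[%.4f,%.4f,0],-0.3],"%(-(f-f0)*mag,q[0]/1000,q[1]/1000))
E
python3 - <<'E'
from arc2 import *
s=sense();print(s["tool_pos"],s["ft_force"],s["finger_gap"])
p,d=snapshot("wrist");cv2.imwrite("pics/ab.png",p)
arc2(np.array([588.3,-6.9]),157.6,[273,268,261,253,245,237,229,221,213,205,197,189],np.array([603.6,-163.7]),130,1,275.6)
E
```

```text
[ 604.66044699 -164.77129546   94.67546165] [-0.35033849 -0.94992783 -0.31188571] 29.893175928962382
[[0,0,2.4],[0.0041,-0.0058,0],-0.3],
[[0,0,7.0],[0.0128,-0.0164,0],-0.3],
[[0,0,13.4],[0.0266,-0.0299,0],-0.3],
[[0,0,20.7],[0.0441,-0.0431,0],-0.3],
[[0,0,28.1],[0.0633,-0.0538,0],-0.3],
[[0,0,35.4],[0.0839,-0.0616,0],-0.3],
[[0,0,42.7],[0.1053,-0.0666,0],-0.3],
[[0,0,50.1],[0.1272,-0.0685,0],-0.3],
[[0,0,57.4],[0.1492,-0.0674,0],-0.3],
[[0,0,64.7],[0.1707,-0.0632,0],-0.3],
[[0,0,72.1],[0.1915,-0.0560,0],-0.3],
[[0,0,79.4],[0.2111,-0.0460,0],-0.3],
```

View pics/ab.png

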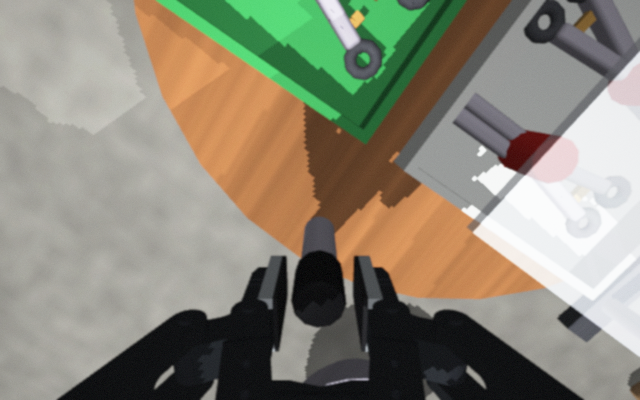

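jog_arm([
  [[0, 0, 2.4], [0.0041, -0.0058, 0], -0.3],
  [[0, 0, 7], [0.0128, -0.0164, 0], -0.3],
  [[0, 0, 13.4], [0.0266, -0.0299, 0], -0.3],
  [[0, 0, 20.7], [0.0441, -0.0431, 0], -0.3],
  [[0, 0, 28.1], [0.0633, -0.0538, 0], -0.3],
  [[0, 0, 35.4], [0.0839, -0.0616, 0], -0.3],
  [[0, 0, 42.7], [0.1053, -0.0666, 0], -0.3],
  [[0, 0, 50.1], [0.1272, -0.0685, 0], -0.3],
  [[0, 0, 57.4], [0.1492, -0.0674, 0], -0.3],
  [[0, 0, 64.7], [0.1707, -0.0632, 0], -0.3],
  [[0, 0, 72.1], [0.1915, -0.056, 0], -0.3],
  [[0, 0, 79.4], [0.2111, -0.046, 0], -0.3],
])

```text
time: 41.1
tool_pos: [433.4, -32.3, 94.6]
tcp_rot: [179.9, -0.0, 50.2]
ft_force: [5.6, -0.3, -0.9]
finger_gap: 30.1
```

```bash
python3 - <<'E'
from arc2 import *
s=sense();print(s["tool_pos"],s["tcp_rot"],s["joint_pos"],s["ft_force"],s["finger_gap"])
p,d=snapshot("scene");cv2.imwrite("pics/ac.png",p)
p,d=snapshot("wrist");cv2.imwrite("pics/ad.png",p)
ax=np.array([588.3,-6.9]);a=np.radians(189);b=ax+157.6*np.array([np.cos(a),np.sin(a)]);print(b)
arc2(ax,157.6,[182,174,166,158,150,142,134,126,118,110,103,98],b,130-79.4,1,189)
E
```

```text
[433.39760646 -32.25837719  94.58092684] [ 1.79918285e+02 -2.78688844e-02  5.02144768e+01] [-1.10104934e+01 -1.13281402e+01  1.20238837e+02 -1.57666075e-02
  7.10042637e+01  2.87801706e+01] [ 5.61992947 -0.29720355 -0.88422932] 30.053517260350173
[432.64031752 -31.55407169]
[[0,0,6.4],[0.0136,-0.0136,0],-0.3],
[[0,0,13.8],[0.0311,-0.0269,0],-0.3],
[[0,0,21.1],[0.0503,-0.0377,0],-0.3],
[[0,0,28.4],[0.0707,-0.0458,0],-0.3],
[[0,0,35.8],[0.0921,-0.0508,0],-0.3],
[[0,0,43.1],[0.1140,-0.0529,0],-0.3],
[[0,0,50.4],[0.1360,-0.0519,0],-0.3],
[[0,0,57.8],[0.1576,-0.0479,0],-0.3],
[[0,0,65.1],[0.1784,-0.0409,0],-0.3],
[[0,0,72.4],[0.1981,-0.0310,0],-0.3],
[[0,0,78.8],[0.2140,-0.0202,0],-0.3],
[[0,0,83.4],[0.2245,-0.0114,0],-0.3],
```

View pics/ac.png

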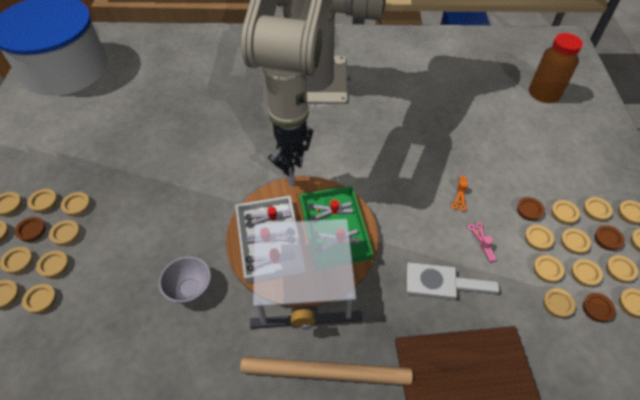

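View pics/ad.png

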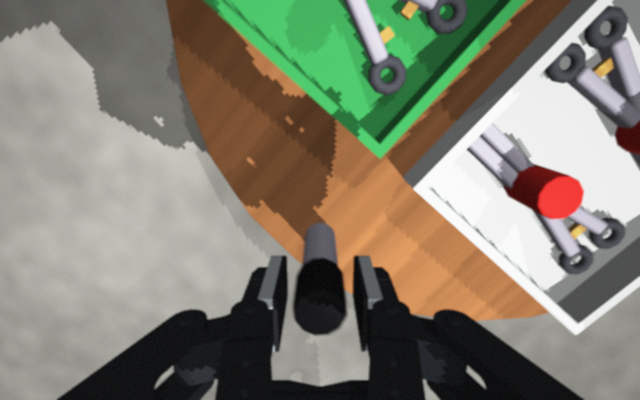

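jog_arm([
  [[0, 0, 6.4], [0.0136, -0.0136, 0], -0.3],
  [[0, 0, 13.8], [0.0311, -0.0269, 0], -0.3],
  [[0, 0, 21.1], [0.0503, -0.0377, 0], -0.3],
  [[0, 0, 28.4], [0.0707, -0.0458, 0], -0.3],
  [[0, 0, 35.8], [0.0921, -0.0508, 0], -0.3],
  [[0, 0, 43.1], [0.114, -0.0529, 0], -0.3],
  [[0, 0, 50.4], [0.136, -0.0519, 0], -0.3],
  [[0, 0, 57.8], [0.1576, -0.0479, 0], -0.3],
  [[0, 0, 65.1], [0.1784, -0.0409, 0], -0.3],
  [[0, 0, 72.4], [0.1981, -0.031, 0], -0.3],
  [[0, 0, 78.8], [0.214, -0.0202, 0], -0.3],
  [[0, 0, 83.4], [0.2245, -0.0114, 0], -0.3],
])

```text
time: 42.7
tool_pos: [568.1, 147.6, 94.0]
tcp_rot: [180.0, 0.0, -32.9]
ft_force: [-0.8, -0.4, -0.1]
finger_gap: 30.2
```

jog_arm([
  [[0, 0, 0], [0, 0, 0], -0.3],
  [[0, 0, 0], [0, 0, 0], -0.3],
  [[0, 0, 0], [0, 0, 0], 0],
  [[0, 0, 0], [0, 0, 0], 0],
  [[0, 0, 0], [0, 0, 0], 0],
  [[0, 0, 0], [0, 0, -0.03], 0],
  [[0, 0, 0], [0, 0, -0.08], 0],
  [[0, 0, 0], [0, 0, -0.13], 0],
  [[0, 0, 0], [0, 0, -0.17], 0],
  [[0, 0, 0], [0, 0, -0.18], 0],
])

```text
time: 43.95
tool_pos: [568.8, 148.5, 278.3]
tcp_rot: [-179.8, -0.3, -32.8]
ft_force: [0.1, -0.1, -1.1]
finger_gap: 43.2
```

jog_arm([
  [[0, 0, 0], [0, 0, 0], 0],
  [[0, 0, 0], [0, 0, 0], 0],
  [[0, 0, 0], [0, 0, 0], 0],
  [[0, 0, 0], [0, 0, 0], 0],
  [[0, 0, 0], [0, 0, 0], 0],
  [[0, 0, 0], [0, 0, 0], 0],
  [[0, 0, 0], [0, 0, 0], 0],
  [[0, 0, 0], [0, 0, 0], 0],
  [[0, 0, 0], [0, 0, 0], 0],
  [[0, 0, 0], [0, 0, 0], 0],
  [[0, 0, 0], [0, 0, 0], 0],
  [[0, 0, 0], [0, 0, 0], 0],
])

```text
time: 45.45
tool_pos: [567.3, 148.1, 274.3]
tcp_rot: [180.0, -0.0, -32.8]
ft_force: [-0.3, -0.1, 0.2]
finger_gap: 42.7
```

```bash
python3 - <<'E'
from h import *
s=sense();print(s["tool_pos"],s["tcp_rot"],s["ft_force"],s["finger_gap"])
for n in ["scene","side","wrist"]:
    p,d=snapshot(n);cv2.imwrite(f"pics/ae_{n}.png",p)
E
```

```text
[567.33292767 148.1457428  274.30731487] [ 1.79999273e+02 -1.07722594e-03 -3.28156268e+01] [-0.27329758 -0.10853868  0.20143219] 42.70005056159793
```

View pics/ae_scene.png

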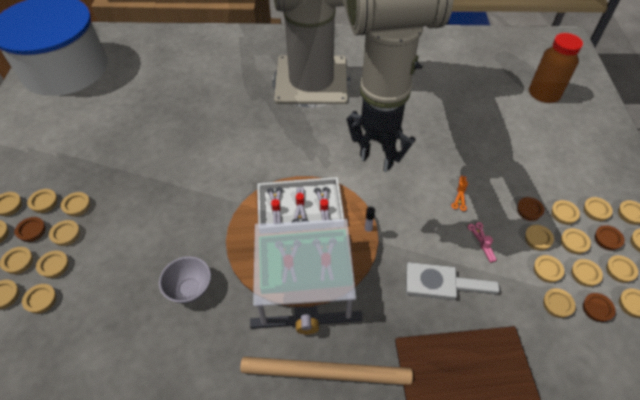

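View pics/ae_wrist.png

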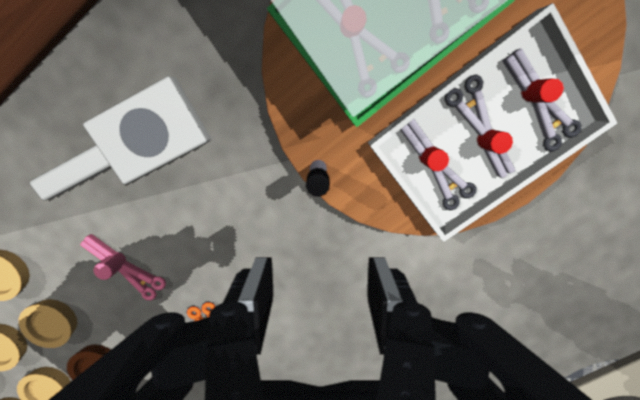

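View pics/ae_side.png

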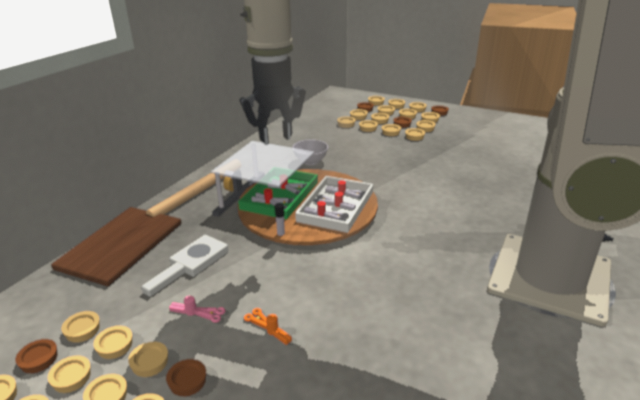

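jog_arm([
  [[0, 0, 0], [0, 0, 0], 0],
  [[0, 0, 0], [0, 0, 0], 0],
  [[0, 0, 0], [0, 0, 0], 0],
  [[0, 0, 0], [0, 0, 0], 0],
  [[0, 0, 0], [0, 0, 0], 0],
  [[0, 0, 0], [0, 0, 0], 0],
  [[0, 0, 0], [0, 0, 0], 0],
  [[0, 0, 0], [0, 0, 0], 0],
  [[0, 0, 0], [0, 0, 0], 0],
  [[0, 0, 0], [0, 0, 0], 0],
  [[0, 0, 0], [0, 0, 0], 0],
  [[0, 0, 0], [0, 0, 0], 0],
])

```text
time: 47.1
tool_pos: [567.3, 148.1, 274.3]
tcp_rot: [180.0, 0.0, -32.8]
ft_force: [0.6, 0.3, 0.2]
finger_gap: 42.6
```

```bash
python3 - <<'E'
from h import *
def post(p):
    h=cv2.cvtColor(p,cv2.COLOR_BGR2HSV);k=(h[...,2]<50).astype(np.uint8); k[:200]=0;k[225:]=0;k[:,:358]=0;k[:,378:]=0
    return blobs(k,5)
a=cv2.imread("pics/a_scene.png");b=cv2.imread("pics/ae_scene.png");p,d=snapshot("scene")
for q in (a,b,p): print(post(q))
print(cv2.absdiff(b,p)[170:310,215:390].mean())
c=cam("scene")
for ce,st in blobs(redmask(p),20): print(ce)
E
```

```text
[((np.float64(370.0), np.float64(212.5)), (np.int32(367), np.int32(207), np.int32(7), np.int32(12), np.int32(76)))]
[((np.float64(370.1), np.float64(213.5)), (np.int32(367), np.int32(208), np.int32(7), np.int32(12), np.int32(74)))]
[((np.float64(370.0), np.float64(213.4)), (np.int32(367), np.int32(207), np.int32(7), np.int32(13), np.int32(77)))]
1.478734693877551
(np.float64(567.2), np.float64(43.6))
(np.float64(299.6), np.float64(198.2))
(np.float64(275.2), np.float64(204.3))
(np.float64(323.8), np.float64(203.8))
```

```bash
python3 -c "
from bench import *
print(hand_in())"
```

```text
the job is handed in; nothing more can be done
None
```

The job is handed in. Five clamps were on the bench: the three shut ones are flat in the white tray and the two open ones are flat in the green tray. I turned the table to bring the green tray near, then turned it back so the white tray is near again. The orange and pink pieces were left alone.

**Last checks:** At about 47 s, the scene, side and wrist views showed every clamp in its right tray and nothing red left on the bench.
- **Clamps:** none looked opened or closed.
- **Mould and bowl:** both looked where they started.
- **Turntable:** at rest. The post was within about 1 pixel (about 0.02 rad) of where it started, and its two resting positions came out 180° apart.
- **Gripper:** clear of everything.

**What went wrong or disagreed:**
- At the end of the first turn the post slid out of the closed jaws, and the wrist force reached about 83 N (limit 120). I couldn't check the force on the gripper itself against the 40 N limit. The table still reached its click, and I did the return turn with the jaws loose around the post.
- The wrist camera's depth put the post top at about 104 mm, not the stated 116 mm, so I gripped at a height that works for either.

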